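# Load the resin warming tray and set it to 40 degrees

### The arm

A 6-joint arm with a two-finger parallel gripper is mounted at the origin on the work surface. World frame = base frame: x ahead of the robot, y to its left, z up, the work surface at z = 0. Lengths are in m, angles in rad, forces in N, time in s.
With the tool pointing down it reaches from about 0.3 to 0.875 m from the base axis. Payload 6.4 kg.
Tool frame: the origin (TCP) lies on the centre line of the jaws, within the pads' length; the fingertips stand 11 mm ahead of it and the grasp point (between the pads) lies 8 mm behind it; x points along the fingers, y is the direction in which the jaws open and shut, and the axes are right-handed (so a half turn about x gives the same grasp; the last joint's range is limited). The gripper opens to 85 mm and grips with 20 to 120 N. Pads are 22 mm wide; open, the fingers measure 114 mm over their backs; the gripper's body (76 mm by 85 mm) begins 54 mm behind the grasp point. The pads swing forward as they close: fully open they stand 13 mm farther back than shut.
Start: joints at [-1.389, 0.181, 1.607, -0, 1.354, -0.206], TCP at [0.217, -0.532, 0.242] pointing down, gripper open.
Joint ranges: [-2.99, 2.99], [-0.89, 2.07], [0.3, 2.58], [-1.14, 4.28], [0, 2.63], [-3.12, 3.12]. Speed limits (rad/s): [2.57, 2.57, 3.01, 3.14, 3.14, 3.14].

### API

Orientations are given as a unit quaternion [w, x, y, z].
In Python, from bench import ctrl, camera, hand_in gives the robot as it stands. The module is installed in compiled form; this text tells all that it offers.
- The arm moves only by the tool drive_tool, never from a script. Its argument "increments" is a list of rows, each a list of 7 numbers: the shift along the tool's x, y, z in m, then the turn, a rotation vector about the tool's x, y, z in degrees, then the gripper's target within -1 to 1 (fully open at 1, half-way at 0, shut at -1). In form: [[dx, dy, dz, rx, ry, rz, claw], ...]. A call has 1 to 10 rows; each row shifts and turns the commanded pose from where the row before left it, along the tool's axes as they then stand; what a row does not reach is not made up. A row lasts 1/8 s, in which the tool goes at most 62.5 mm and 10.7 degrees, less where a joint would pass 70% of its speed; a pose out of reach is approached as far as the arm can. A call is refused whole if a number of a shift passes 0.0625 or a number of a turn 10.7, either way. A call with a gripper value outside its range is refused whole. The fingers move at their own pace and stop on an object; the grip force is fixed at half the most. Time passes only in rows, so rows that do not move let the fingers close. It gives the time, the measured TCP pose, the force and the opening at its end, in the units of the state.
- ctrl.get_obs(): the state, without advancing time (a new reading comes with each control period).
- camera(name): name is "scene" or "top" or "wrist"; returns a dict with "img" (384x512x3 uint8, red, green, blue), "depth" (384x512 float32, m along the optical axis (not along the pixel's ray), 0 where there is no reading), "fx", "fy", "cx", "cy" (pixels), "k1" (the pictures are not rectified: a ray, as slopes to the right and down, at radius r is drawn at 1 + k1 r^2 times it, then the intrinsics apply), "world_from_camera" (4x4, takes a point from camera to world coordinates); the wrist camera has in their place "hand_eye" (4x4, takes a point from camera to tool coordinates, whose origin is the TCP and whose axes are the tool frame's). Camera axes: x right, y down, z forward; pixel columns grow to the right and rows downward; lengths in m; the calibration is good to about 2 mm. A picture is of the moment at which its call begins: read the wrist's pose just before it.
- hand_in(): hands the job in, once; it reports no verdict.
The state is a dict: "time_s": time; "q": joint angles; "dq": joint speeds; "joint_efforts": joint torques, N m; "eef_pos": TCP position; "eef_rot": TCP orientation; "wrist_force": force on the tool from outside, world axes, zero at the start; "torque": the same for the moment, N m; "opening": opening from 0.0 (shut) to 1.0 (fully open).
Only numpy, scipy, OpenCV 4.12 (cv2) and the standard library are available. Lean on these libraries where they do the work, as an engineer would, in place of code of your own. Each camera call takes 0.05 s, during which the arm holds its last target.

### The job

Get the resin ready for today's glue-up: take the used mixing cup out of the warming tray and stand it upright on the round cork mat, then stand every tall resin bottle in the tray's back bay and, only after those, every short hardener tin in its front bay, so that you never reach across the front row; all of them upright and flat on the tray floor, set down rather than dropped. When everything is in, turn the thermostat dial to the 40 degree mark (the one broad, long mark) and switch the tray on by pressing down the near end of its rocker switch. Leave the tape, the tools and the offcut on the bench where they are.

Things in the scene. Friction and masses are not known exactly. Their poses are not given: they have to be found in the camera images.
- warmer: Resin warming tray, a fixed flat grey and steel bench unit 310 mm deep (x) by 336 mm wide (y), 56 mm high; origin under its centre; its x axis points away from the robot (to its back), y to the robot's left. At its front a control deck, 95 mm deep, top 56 mm above the bench, with the dial at the left and the switch at the right; behind it the front bay, then the back bay.
- bay_back (a point): Centre of the heated floor of the tray's BACK bay, axes as the tray's. The bay is 96 mm deep (x) by 320 mm wide (y), its flat floor 30 mm above the bench; around it a steel rim standing 26 mm above the floor, and at its front a divider 6 mm thick, 18 mm above the floor. Room for three containers side by side, about 100 mm apart.
- bay_front (a point): Centre of the heated floor of the tray's FRONT bay, between the divider and the control deck: same axes, floor height and size as the back bay (96 by 320 mm), its centre 103 mm nearer the robot.
- dial (a joint): Thermostat dial, rad: 0 (off) to 4.712, growing clockwise seen from above; stays where left, friction 0.03 N m. Ten white marks 0.524 rad apart (0, 10 .. 90 degrees C); the 40 degree mark, the fifth, is the one broad, long mark, at 2.094 rad. At 0 the white pointer line points half-way between the tray's -x (robot) and +y (left); at 2.094, 15 degrees to the left of the tray's +x.
- dial_grip (a point): Gripping point of the dial, on its vertical axis, 32 mm above the control deck: a black bar 50 mm long, 14 mm thick, 9 to 43 mm above the deck, on a disc 52 mm across; the white pointer line runs along the top of one end. The point turns with the dial: at joint 0 its axes are the tray's and the bar points 135 degrees counter-clockwise from the tray's x.
- switch (a joint): Rocker switch of the tray, rad: 0 off, 0.4 on (near end fully down); stays where it is left. Takes about 2.5 N at the pressing point; 6 N is plenty.
- switch_press (a point): Pressing point on top of the near (robot side) end of the grey rocker, 18 mm from its hinge: about 24 mm above the deck while off, sinking 7 mm when switched on. The rocker is 56 mm long (along the tray's x) and 28 mm wide, in a black bezel.
- bottle1_mid (a point): Centre (half-way up, 72.5 mm above its base) of a tall resin bottle: off-white plastic, paper label, narrow neck with black cap; 145 mm tall, round, 58 mm in diameter up to 120 mm above its base, neck and cap 35 mm in diameter above that (grip it near the top of the wide part); about 0.4 kg. Stands upright on the bench at the robot's right. May be absent.
- bottle2_mid (a point): Centre (half-way up, 72.5 mm above its base) of a tall resin bottle: off-white plastic, paper label, narrow neck with black cap; 145 mm tall, round, 58 mm in diameter up to 120 mm above its base, neck and cap 35 mm in diameter above that (grip it near the top of the wide part); about 0.4 kg. Stands upright on the bench at the robot's right. May be absent.
- bottle3_mid (a point): Centre (half-way up, 72.5 mm above its base) of a tall resin bottle: off-white plastic, paper label, narrow neck with black cap; 145 mm tall, round, 58 mm in diameter up to 120 mm above its base, neck and cap 35 mm in diameter above that (grip it near the top of the wide part); about 0.4 kg. Stands upright on the bench at the robot's right. May be absent.
- tin1_mid (a point): Centre (half-way up, 37.5 mm above its base) of a short hardener tin: bare metal with a paper label and a closed lid; 75 mm tall, round, 60 mm in diameter; about 0.26 kg. Stands upright on the bench at the robot's right. May be absent.
- tin2_mid (a point): Centre (half-way up, 37.5 mm above its base) of a short hardener tin: bare metal with a paper label and a closed lid; 75 mm tall, round, 60 mm in diameter; about 0.26 kg. Stands upright on the bench at the robot's right. May be absent.
- tin3_mid (a point): Centre (half-way up, 37.5 mm above its base) of a short hardener tin: bare metal with a paper label and a closed lid; 75 mm tall, round, 60 mm in diameter; about 0.26 kg. Stands upright on the bench at the robot's right. May be absent.
- mixcup_mid (a point): Centre (half-way up, 40 mm above its base) of the used mixing cup: grey plastic, empty, open at the top, 80 mm tall, 58 mm across the base, 62 mm half-way up, 66 mm across the rim, wall 3 mm; about 0.1 kg. At the start it stands upright in the tray's back bay.
- mat: Round brown cork mat, fixed, 100 mm across, 4 mm thick, lying on the bench among the bottles and tins; origin at the centre of its underside. The mixing cup goes here.
- tape: Bystander: roll of masking tape lying flat among the bottles and tins, 82 mm across, 24 mm high; origin at the centre of its underside.
- mallet: Bystander: rubber mallet, 270 mm, lying to the left of the tray; origin under the middle of its length.
- gluebrush: Bystander: flat glue brush, 200 mm, lying at the left; origin under its middle.
- offcut: Bystander: plywood offcut 160 x 70 x 22 mm lying near the robot at the right; origin at the centre of its underside.
There are look-alikes about, which are no part of the job. Leave any blue or red look-alike of the part that bears tin2_mid alone.

How it is judged:
On the way, in this order (a step that is already met when the one before it is completed fails the run):
1. the cup stands released on the mat and every tall bottle stands upright and released in the back bay while all the tins are still outside the tray (horizontal distance between mixcup_mid and mat below 0.03 m and z of mixcup_mid in the frame of mat between 0.036 and 0.052 m and angle between each of mixcup_mid, bottle1_mid, bottle2_mid, bottle3_mid's own z axis and vertical below 0.15 rad and contact force between the fingers and mixcup below 0.3 N and linear speed of each of mixcup, bottle1, bottle2, bottle3 below 0.05 m/s and x of bottle1_mid in the frame of bay_back between -0.03 and 0.03 m and y of bottle1_mid in the frame of bay_back between -0.14 and 0.14 m and z of bottle1_mid in the frame of bay_back between 0.0645 and 0.0805 m and contact force between the fingers and bottle1 below 0.3 N and x of bottle2_mid in the frame of bay_back between -0.03 and 0.03 m and y of bottle2_mid in the frame of bay_back between -0.14 and 0.14 m and z of bottle2_mid in the frame of bay_back between 0.0645 and 0.0805 m and contact force between the fingers and bottle2 below 0.3 N and x of bottle3_mid in the frame of bay_back between -0.03 and 0.03 m and y of bottle3_mid in the frame of bay_back between -0.14 and 0.14 m and z of bottle3_mid in the frame of bay_back between 0.0645 and 0.0805 m and contact force between the fingers and bottle3 below 0.3 N and horizontal distance between each of tin1_mid, tin2_mid, tin3_mid and bay_front above 0.18 m), for 0.2 s.
2. every tin stands upright and released in the front bay (x of tin1_mid in the frame of bay_front between -0.03 and 0.03 m and y of tin1_mid in the frame of bay_front between -0.14 and 0.14 m and z of tin1_mid in the frame of bay_front between 0.0295 and 0.0455 m and angle between each of tin1_mid, tin2_mid, tin3_mid's own z axis and vertical below 0.15 rad and contact force between the fingers and tin1 below 0.3 N and linear speed of each of tin1, tin2, tin3 below 0.05 m/s and x of tin2_mid in the frame of bay_front between -0.03 and 0.03 m and y of tin2_mid in the frame of bay_front between -0.14 and 0.14 m and z of tin2_mid in the frame of bay_front between 0.0295 and 0.0455 m and contact force between the fingers and tin2 below 0.3 N and x of tin3_mid in the frame of bay_front between -0.03 and 0.03 m and y of tin3_mid in the frame of bay_front between -0.14 and 0.14 m and z of tin3_mid in the frame of bay_front between 0.0295 and 0.0455 m and contact force between the fingers and tin3 below 0.3 N), for 0.2 s.
3. the dial points to the 40 degree mark and the rocker switch is on (value of joint dial between 1.964 and 2.224 rad and value of joint switch above 0.3 rad), for 0.2 s.
At the end, for the whole second after the job is handed in: upright (0.15 rad), released and at rest: cup on the mat (30 mm from its centre), bottles on the floor of the back bay, tins in the front bay (30 mm from the bay's middle line, 140 mm sideways, 8 mm in height); dial within 0.13 rad of 2.094, switch above 0.3 (all of step 2 and all of step 3 and horizontal distance between mixcup_mid and mat below 0.03 m and z of mixcup_mid in the frame of mat between 0.036 and 0.052 m and angle between each of mixcup_mid, bottle1_mid, bottle2_mid, bottle3_mid's own z axis and vertical below 0.15 rad and contact force between the fingers and mixcup below 0.3 N and linear speed of each of mixcup, bottle1, bottle2, bottle3 below 0.05 m/s and x of bottle1_mid in the frame of bay_back between -0.03 and 0.03 m and y of bottle1_mid in the frame of bay_back between -0.14 and 0.14 m and z of bottle1_mid in the frame of bay_back between 0.0645 and 0.0805 m and contact force between the fingers and bottle1 below 0.3 N and x of bottle2_mid in the frame of bay_back between -0.03 and 0.03 m and y of bottle2_mid in the frame of bay_back between -0.14 and 0.14 m and z of bottle2_mid in the frame of bay_back between 0.0645 and 0.0805 m and contact force between the fingers and bottle2 below 0.3 N and x of bottle3_mid in the frame of bay_back between -0.03 and 0.03 m and y of bottle3_mid in the frame of bay_back between -0.14 and 0.14 m and z of bottle3_mid in the frame of bay_back between 0.0645 and 0.0805 m and contact force between the fingers and bottle3 below 0.3 N); the robot touches nothing.
It fails at once if the tape is moved more than 50 mm (distance of tape from where it was at the start of the episode above 0.05 m).
It fails at once if a tool or the offcut is moved more than 40 mm (distance of any of mallet, gluebrush, offcut from where it was at the start of the episode above 0.04 m).
It fails at once if a bottle or tin is dropped into the tray from 4 cm or more ((x of bottle1_mid in the frame of bay_front between -0.06 and 0.16 m and y of bottle1_mid in the frame of bay_front between -0.16 and 0.16 m and z of bottle1_mid in the frame of bay_front between 0.0765 and 0.1075 m and linear speed of bottle1 above 0.9 m/s) or (x of bottle2_mid in the frame of bay_front between -0.06 and 0.16 m and y of bottle2_mid in the frame of bay_front between -0.16 and 0.16 m and z of bottle2_mid in the frame of bay_front between 0.0765 and 0.1075 m and linear speed of bottle2 above 0.9 m/s) or (x of bottle3_mid in the frame of bay_front between -0.06 and 0.16 m and y of bottle3_mid in the frame of bay_front between -0.16 and 0.16 m and z of bottle3_mid in the frame of bay_front between 0.0765 and 0.1075 m and linear speed of bottle3 above 0.9 m/s) or (x of tin1_mid in the frame of bay_front between -0.06 and 0.16 m and y of tin1_mid in the frame of bay_front between -0.16 and 0.16 m and z of tin1_mid in the frame of bay_front between 0.0415 and 0.0725 m and linear speed of tin1 above 0.9 m/s) or (x of tin2_mid in the frame of bay_front between -0.06 and 0.16 m and y of tin2_mid in the frame of bay_front between -0.16 and 0.16 m and z of tin2_mid in the frame of bay_front between 0.0415 and 0.0725 m and linear speed of tin2 above 0.9 m/s) or (x of tin3_mid in the frame of bay_front between -0.06 and 0.16 m and y of tin3_mid in the frame of bay_front between -0.16 and 0.16 m and z of tin3_mid in the frame of bay_front between 0.0415 and 0.0725 m and linear speed of tin3 above 0.9 m/s)).
Of bottle1, bottle2, bottle3 only 2 to 3 are there at a start; the rules pass over those that are not, and their reading is None.
Of tin1, tin2, tin3 only 2 to 3 are there at a start; the rules pass over those that are not, and their reading is None.
At some moment in a run one of tin1, tin2, tin3 may be knocked a few centimetres aside while the robot is not near it.
It also fails if it takes over 210 s, if anything falls off the work surface, if the arm or the gripper's body presses on something with over 40 N, if the wrist force passes 120 N, or if a joint passes its speed limit or range.

## Working session

There is one attempt and no reset: what is moved stays moved. The work goes in short steps, Python scripts to look and compute and a tool call to move; the robot and the scene stay as the last step left them, time stands still between calls to the robot, and variables do not carry over. Pictures are saved under pics/ and viewed, and the job is handed in when it is done.

Besides the shell and the picture viewer there is one more tool, called after "Emit:" by a JSON object that holds its "api" and its "payload". drive_tool: Moves the arm, as the interface text tells. Its arguments: {"type":"object","properties":{"increments":{"type":"array","items":{"type":"array","items":{"type":"number"}}}},"required":["increments"]}

```bash
mkdir -p pics; cat > h.py <<'E'
import numpy as np, cv2
from bench import ctrl, camera, hand_in
from scipy.spatial.transform import Rotation as R
def obs():
    o=ctrl.get_obs(); return o
def Twrist():
    o=ctrl.get_obs(); q=np.array(o['eef_rot']); T=np.eye(4); T[:3,:3]=R.from_quat(q[[1,2,3,0]]).as_matrix(); T[:3,3]=o['eef_pos']; return T
def shot(name):
    T=Twrist(); c=camera(name)
    c['T']=np.array(c['world_from_camera']) if name!='wrist' else T@np.array(c['hand_eye'])
    return c
def cloud(c):
    h,w=c['depth'].shape
    u,v=np.meshgrid(np.arange(w),np.arange(h))
    K=np.array([[c['fx'],0,c['cx']],[0,c['fy'],c['cy']],[0,0,1.]])
    p=np.stack([u,v],-1).reshape(-1,1,2).astype(np.float64)
    s=cv2.undistortPoints(p,K,np.array([c['k1'],0,0,0.])).reshape(h,w,2)
    d=c['depth'].astype(float)
    P=np.stack([s[...,0]*d,s[...,1]*d,d],-1)
    W=P@c['T'][:3,:3].T+c['T'][:3,3]
    W[d==0]=np.nan
    return W
def save(c,n,scale=1.5):
    cv2.imwrite('pics/'+n+'.png',cv2.resize(c['img'][...,::-1],None,fx=scale,fy=scale,interpolation=cv2.INTER_CUBIC))
E
python3 - <<'E'
from h import *
print(obs())
for n in ['scene','top','wrist']:
    c=shot(n); save(c,n+'0'); print(n,c['fx'],c['k1'],c['T'].round(3).tolist()); W=cloud(c); np.savez('pics/'+n+'0.npz',W=W,img=c['img'])
E
```

```text
{'time_s': 0.0, 'q': array([-1.38927605e+00,  1.81522333e-01,  1.60803504e+00, -9.91097771e-06,
        1.35379824e+00, -2.06287173e-01]), 'dq': array([-0.00119855, -0.00079049, -0.00153374, -0.00116375,  0.00026217,
        0.00071829]), 'joint_efforts': array([ 6.50009606e-04, -4.44874263e+01, -3.51335764e+01, -3.36770217e-04,
        8.93878983e-03,  3.33918092e-05]), 'eef_pos': array([ 0.21736132, -0.53174406,  0.24138159]), 'eef_rot': array([ 0.13563045,  0.69385913,  0.13687704, -0.69385053]), 'wrist_force': array([-0.46241035,  0.24490809, -0.0028778 ]), 'torque': array([ 0.00091491, -0.02858008,  0.03961417]), 'opening': 0.9997254003740282}
scene 438.65049226718025 0.04186132877164708 [[-0.105, 0.784, -0.612, 1.538], [0.994, 0.094, -0.051, 0.106], [0.018, -0.614, -0.789, 1.451], [0.0, 0.0, 0.0, 1.0]]
top 468.4122536689239 0.029036074428431063 [[0.012, -0.99, 0.138, 0.252], [-1.0, -0.012, 0.004, 0.02], [-0.002, -0.138, -0.99, 1.771], [0.0, 0.0, 0.0, 1.0]]
wrist 296.70419585154684 -0.01359366401236468 [[0.378, -0.893, -0.245, 0.28], [-0.926, -0.365, -0.097, -0.507], [-0.002, 0.263, -0.965, 0.372], [0.0, 0.0, 0.0, 1.0]]
```

View pics/scene0.png

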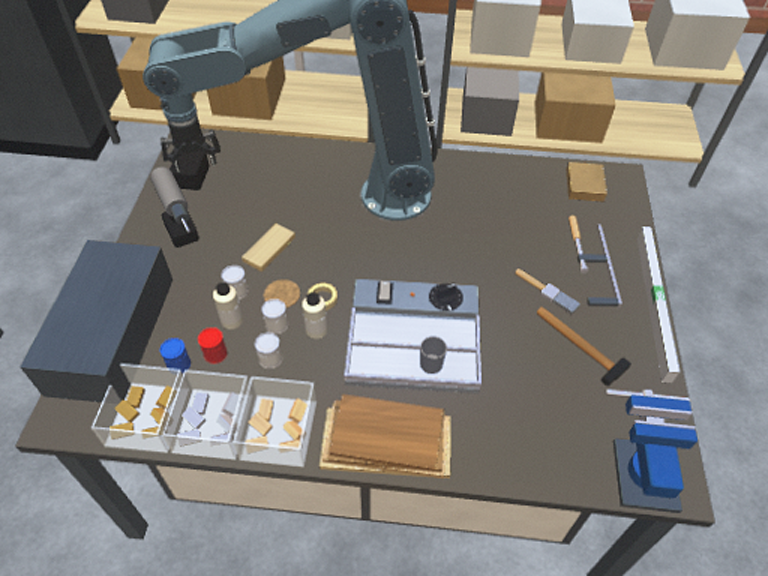

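View pics/top0.png

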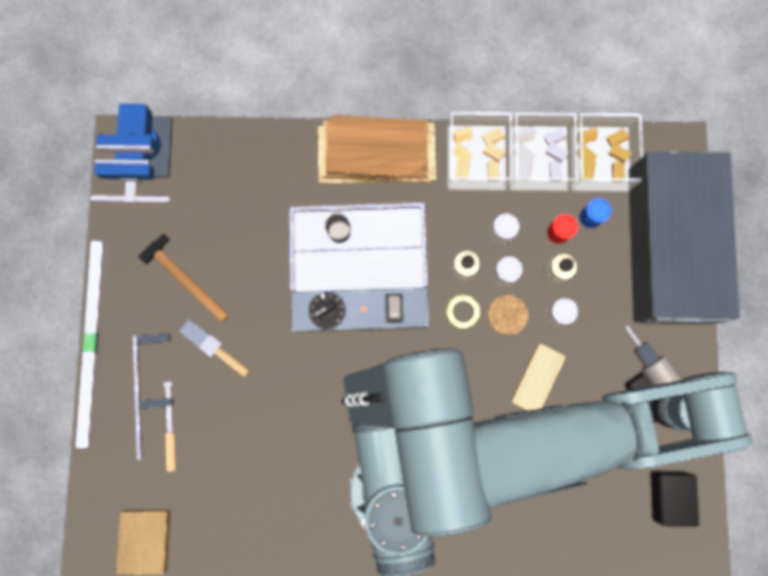

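View pics/wrist0.png

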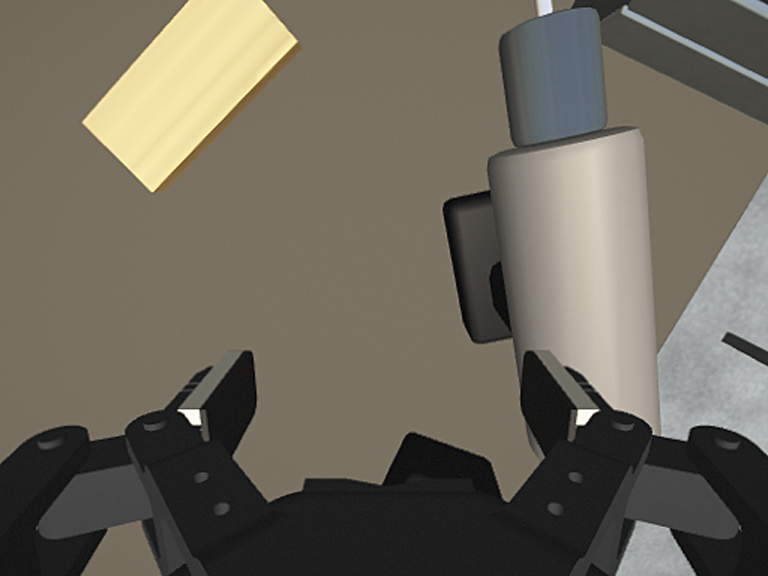

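The top view at 768x576 shows:
- **Bottles:** two, at (467,263) and (564,266).
- **Tins:** three bare metal ones, at (507,226), (510,269) and (565,311).
- **Look-alikes:** red at (565,227) and blue at (598,211), to be left alone.
- **Others:** mat (508,314), tape (463,312), cup (338,228).

Next I'll measure their positions.

```bash
cat > meas.py <<'E'
from h import *
from scipy import ndimage
def blobs(W,zlo,zhi,mn=40,box=(0.3,0.9,-0.75,0.4)):
    m=(W[...,2]>zlo)&(W[...,2]<zhi)&(W[...,0]>box[0])&(W[...,0]<box[1])&(W[...,1]>box[2])&(W[...,1]<box[3])
    l,n=ndimage.label(m)
    for i in range(1,n+1):
        s=l==i
        if s.sum()<mn: continue
        P=W[s]; vv,uu=np.nonzero(s)
        (cx,cy),r=cv2.minEnclosingCircle(P[:,:2].astype(np.float32))
        print(f"px({uu.mean()*1.5:.0f},{vv.mean()*1.5:.0f}) n={s.sum()} mean={P.mean(0).round(3)} circ=({cx:.3f},{cy:.3f}) r={r:.3f}")
E
python3 - <<'E'
from meas import *
d=np.load('pics/top0.npz'); W=d['W']
for lo,hi in [(0.06,0.085),(0.11,0.125),(0.138,0.15),(0.016,0.03),(0.0025,0.007),(0.09,0.13)]:
    print(lo,hi); blobs(W,lo,hi)
print('scene')
W=np.load('pics/scene0.npz')['W']
for lo,hi in [(0.065,0.08),(0.138,0.15),(0.016,0.03),(.1,.13)]:
    print(lo,hi); blobs(W,lo,hi)
img=d['img']; cv2.imwrite('pics/crop1.png',cv2.resize(img[120:240,180:440,::-1],None,fx=3,fy=3,interpolation=cv2.INTER_CUBIC))
E
```

```text
0.06 0.085
px(377,151) n=2122 mean=[0.834 0.058 0.072] circ=(0.836,0.060) r=0.135
px(470,172) n=116 mean=[ 0.781 -0.176  0.073] circ=(0.828,-0.199) r=0.101
px(572,152) n=62 mean=[ 0.835 -0.431  0.075] circ=(0.834,-0.431) r=0.065
px(622,221) n=361 mean=[ 0.664 -0.548  0.073] circ=(0.657,-0.523) r=0.255
px(636,151) n=85 mean=[ 0.84  -0.589  0.073] circ=(0.836,-0.590) r=0.063
px(544,181) n=80 mean=[ 0.761 -0.359  0.073] circ=(0.760,-0.358) r=0.071
px(598,209) n=209 mean=[ 0.691 -0.491  0.073] circ=(0.689,-0.491) r=0.032
px(564,226) n=221 mean=[ 0.647 -0.407  0.073] circ=(0.647,-0.407) r=0.033
px(506,226) n=209 mean=[ 0.645 -0.264  0.073] circ=(0.645,-0.265) r=0.030
px(509,269) n=208 mean=[ 0.538 -0.271  0.073] circ=(0.538,-0.270) r=0.030
px(394,307) n=177 mean=[0.441 0.009 0.069] circ=(0.440,0.007) r=0.036
px(322,303) n=46 mean=[0.45  0.185 0.066] circ=(0.450,0.183) r=0.024
px(564,311) n=215 mean=[ 0.436 -0.403  0.073] circ=(0.437,-0.403) r=0.031
px(330,315) n=68 mean=[0.421 0.167 0.068] circ=(0.431,0.173) r=0.026
0.11 0.125
px(644,204) n=50 mean=[ 0.694 -0.588  0.118] circ=(0.696,-0.58
[... 3461 characters left out ...]
29 0.023] circ=(0.694,0.229) r=0.045
px(135,398) n=79 mean=[ 0.812 -0.556  0.026] circ=(0.806,-0.553) r=0.026
px(262,396) n=41 mean=[ 0.772 -0.253  0.022] circ=(0.785,-0.245) r=0.033
px(83,396) n=53 mean=[ 0.82  -0.68   0.023] circ=(0.819,-0.683) r=0.048
px(200,403) n=85 mean=[ 0.808 -0.397  0.026] circ=(0.806,-0.401) r=0.029
px(268,408) n=60 mean=[ 0.803 -0.233  0.026] circ=(0.807,-0.235) r=0.027
0.1 0.13
px(114,338) n=549 mean=[ 0.698 -0.617  0.115] circ=(0.622,-0.671) r=0.216
px(225,297) n=133 mean=[ 0.553 -0.385  0.118] circ=(0.543,-0.391) r=0.032
px(314,308) n=121 mean=[ 0.559 -0.156  0.119] circ=(0.547,-0.159) r=0.030
px(433,341) n=56 mean=[0.617 0.149 0.106] circ=(0.631,0.149) r=0.035
```

View pics/crop1.png

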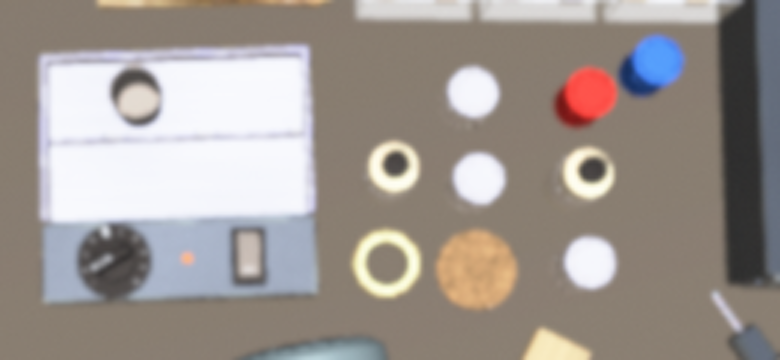

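```bash
python3 - <<'E'
from h import *
for n in ['top0','scene0']:
    d=np.load(f'pics/{n}.npz'); W=d['W']; img=d['img'].astype(int)
    m=(W[...,2]>0.015)&(W[...,2]<0.062)&(W[...,0]>0.33)&(W[...,0]<0.725)&(W[...,1]>-0.11)&(W[...,1]<0.28)
    m=cv2.morphologyEx(m.astype(np.uint8),cv2.MORPH_OPEN,np.ones((3,3)))
    from scipy import ndimage
    l,k=ndimage.label(m); s=l==1+np.argmax(ndimage.sum(m,l,range(1,k+1)))
    print(n,s.sum(),cv2.minAreaRect(W[s][:,:2].astype(np.float32)))
    d_=(W[...,2]>0.050)&(W[...,2]<0.062)&s
    print(' deck/rim', cv2.minAreaRect(W[d_][:,:2].astype(np.float32)), W[d_].min(0),W[d_].max(0))
    dk=d_&(W[...,0]<0.48); print(np.nanmedian(W[dk][:,2]), cv2.minAreaRect(W[dk][:,:2].astype(np.float32)))
    fl=(W[...,2]>0.022)&(W[...,2]<0.036)&s; print('floor',cv2.minAreaRect(W[fl][:,:2].astype(np.float32)),np.median(W[fl][:,2]))
    # mat
    hsv=cv2.cvtColor(d['img'],cv2.COLOR_RGB2HSV)
    mm=(hsv[...,0]>8)&(hsv[...,0]<20)&(hsv[...,1]>110)&(np.abs(W[...,0]-0.43)<0.08)&(np.abs(W[...,1]+0.27)<0.08)
    P=W[mm]; print('mat',len(P),P.mean(0),cv2.minEnclosingCircle(P[:,:2].astype(np.float32)),P[:,:2].min(0),P[:,:2].max(0))
E
```

```text
top0 6437 ((0.5437316298484802, 0.09932991862297058), (0.3110378086566925, 0.3355664014816284), 2.4312732219696045)
 deck/rim ((0.5437740087509155, 0.09915880113840103), (0.31063953042030334, 0.3352418839931488), 2.5122618675231934) [ 0.38375017 -0.07257345  0.05001567] [0.7042361  0.2706803  0.06198172]
0.05603280793691545 ((0.43223676085472107, 0.09319330751895905), (0.09346607327461243, 0.33177050948143005), 0.6915479898452759)
floor ((0.5407310128211975, 0.09964501857757568), (0.3050656020641327, 0.33451372385025024), 2.5699028968811035) 0.030254021654408603
mat 364 [ 0.43430568 -0.27457498  0.00387948] ((0.43323734402656555, -0.27582427859306335), 0.04492158815264702) [ 0.39438937 -0.31798476] [ 0.4750283  -0.23348923]
scene0 5327 ((0.5451968908309937, 0.1002134308218956), (0.31870198249816895, 0.33615273237228394), 2.790127992630005)
 deck/rim ((0.5457395911216736, 0.10033106803894043), (0.31524568796157837, 0.3355635404586792), 2.549501895904541) [ 0.38194226 -0.07239673  0.05001649] [0.70891798 0.27310888 0.06198409]
0.0562945680179856 ((0.43659889698028564, 0.09515281021595001), (0.0971386656165123, 0.3330405354499817), 2.10626220703125)
floor ((0.5901723504066467, 0.09971726685762405), (0.22890621423721313, 0.32846692204475403), 2.790127754211426) 0.03075160430952706
mat 81 [ 0.43396126 -0.27976956  0.00435142] ((0.43598562479019165, -0.27570855617523193), 0.04746721684932709) [ 0.3969292  -0.32139962] [ 0.47634995 -0.23391827]
```

```bash
python3 - <<'E'
from h import *
c,s=np.cos(np.radians(2.5)),np.sin(np.radians(2.5))
for n in ['top0','scene0']:
    W=np.load(f'pics/{n}.npz')['W']; D=W[...,:2]-[0.5442,0.0996]
    tx=D[...,0]*c+D[...,1]*s; ty=-D[...,0]*s+D[...,1]*c
    out=[]
    for x in np.arange(-0.17,0.17,0.004):
        m=(np.abs(tx-x)<0.002)&(np.abs(ty+0.05)<0.07)&(W[...,2]>-.01)
        z=W[m][:,2]; out.append((int(round(x*1000)),int(np.median(z)*1000) if len(z) else None,int(z.max()*1000) if len(z) else None))
    print(n,out)
E
```

```text
top0 [(-170, 0, 9), (-166, 0, 11), (-162, 0, 12), (-158, 0, 10), (-154, 40, 65), (-150, 55, 68), (-146, 55, 62), (-142, 56, 71), (-138, 57, 68), (-134, 56, 79), (-130, 58, 81), (-126, 57, 82), (-122, 58, 82), (-118, 57, 81), (-114, 57, 77), (-110, 57, 84), (-106, 58, 74), (-102, 59, 73), (-98, 57, 77), (-94, 56, 78), (-90, 58, 78), (-86, 60, 74), (-82, 59, 73), (-78, 56, 66), (-74, 56, 66), (-70, 56, 65), (-66, 57, 63), (-62, 53, 66), (-58, 31, 47), (-54, 29, 40), (-50, 30, 40), (-46, 30, 40), (-42, 30, 37), (-38, 30, 40), (-34, 31, 40), (-30, 30, 39), (-26, 29, 37), (-22, 31, 43), (-18, 30, 38), (-14, 29, 37), (-10, 30, 38), (-6, 30, 36), (-2, 30, 38), (2, 30, 43), (6, 30, 40), (10, 30, 41), (14, 29, 40), (18, 32, 40), (22, 29, 37), (26, 30, 39), (30, 31, 38), (34, 31, 38), (38, 30, 39), (42, 30, 54), (46, 43, 59), (50, 47, 55), (54, 32, 41), (58, 30, 38), (62, 31, 40), (66, 31, 42), (70, 32, 38), (74, 30, 38), (78, 31, 103), (82, 30, 112), (86, 30, 113), (90, 29, 42), (94, 29, 108), (98, 30, 109), (102, 30, 114), (106, 30, 108), (110, 31, 111), (114, 30, 39), (118, 30, 39), (122, 3
[... 780 characters left out ...]
22, 30, 39), (-18, 31, 35), (-14, 31, 37), (-10, 31, 37), (-6, 31, 37), (-2, 30, 38), (2, 30, 36), (6, 31, 34), (10, 30, 41), (14, 31, 37), (18, 30, 36), (22, 30, 41), (26, 31, 34), (30, 31, 36), (34, 34, 39), (38, 36, 39), (42, 41, 43), (46, 44, 51), (50, 41, 52), (54, 33, 55), (58, 32, 36), (62, 31, 37), (66, 30, 38), (70, 32, 37), (74, 30, 37), (78, 31, 109), (82, 31, 41), (86, 30, 106), (90, 32, 107), (94, 30, 108), (98, 31, 101), (102, 30, 97), (106, 31, 110), (110, 32, 112), (114, 29, 37), (118, 31, 40), (122, 31, 35), (126, 31, 36), (130, 31, 35), (134, 34, 36), (138, None, None), (142, None, None), (146, 53, 54), (150, 51, 59), (154, 28, 63), (158, 32, 61), (162, 1, 10), (166, 0, 6)]
```

```bash
cat >> h.py <<'E'
def go(x,y,z,yaw=None):
    """print tool-frame shift & turn to reach world TCP target, tool down with jaw axis (tool y) at world angle yaw deg (mod 180)"""
    T=Twrist(); Rm=T[:3,:3]
    cur=np.degrees(np.arctan2(Rm[1,1],Rm[0,1]))
    d=Rm.T@(np.array([x,y,z])-T[:3,3])
    print('cur',T[:3,3].round(4),'jawyaw',round(cur,1),'down',Rm[:,0].round(3),'-> shift before turn',d.round(4))
    if yaw is not None:
        dy=(yaw-cur+90)%180-90
        yy=np.radians(cur+dy); Y=np.array([np.cos(yy),np.sin(yy),0]); X=np.array([0,0,-1.]); Rt=np.stack([X,Y,np.cross(X,Y)],1)
        rv=np.degrees(R.from_matrix(Rm.T@Rt).as_rotvec())
        print('   turn',rv.round(1),' shift after turn',(Rt.T@(np.array([x,y,z])-T[:3,3])).round(4))
E
python3 - <<'E'
from h import *
print(Twrist().round(3)); go(0.632,0.150,0.25,90)
E
```

```text
[[-0.     0.378 -0.926  0.217]
 [ 0.001 -0.926 -0.378 -0.532]
 [-1.    -0.001 -0.     0.242]
 [ 0.     0.     0.     1.   ]]
cur [ 0.2174 -0.5319  0.2416] jawyaw -67.8 down [-0.     0.001 -1.   ] -> shift before turn [-0.0076 -0.4745 -0.6417]
   turn [22.2 -0.   0.1]  shift after turn [-0.0084 -0.6819 -0.4146]
```

Emit:
{"api": "drive_tool", "payload": {"increments": [[-0.02, 0, 0, 7.4, 0, 0, 1], [-0.02, 0, 0, 7.4, 0, 0, 1], [-0.02, 0, 0, 7.4, 0, 0.1, 1], [0, -0.042, -0.026, 0, 0, 0, 1], [0, -0.042, -0.026, 0, 0, 0, 1], [0, -0.042, -0.026, 0, 0, 0, 1], [0, -0.042, -0.026, 0, 0, 0, 1], [0, -0.042, -0.026, 0, 0, 0, 1], [0, -0.042, -0.026, 0, 0, 0, 1], [0, -0.042, -0.026, 0, 0, 0, 1]]}}

```text
time_s: 1.4
eef_pos: [0.3999, -0.2367, 0.3017]
eef_rot: [0.001, 0.707, -0.001, -0.707]
wrist_force: [0.9, 0.6, 0.4]
opening: 0.996
```

Emit:
{"api": "drive_tool", "payload": {"increments": [[0, -0.042, -0.026, 0, 0, 0, 1], [0, -0.042, -0.026, 0, 0, 0, 1], [0, -0.042, -0.026, 0, 0, 0, 1], [0, -0.042, -0.026, 0, 0, 0, 1], [0, -0.042, -0.026, 0, 0, 0, 1], [0, -0.042, -0.026, 0, 0, 0, 1], [0, -0.042, -0.026, 0, 0, 0, 1], [0, 0, 0, 0, 0, 0, 1], [0, 0, 0, 0, 0, 0, 1]]}}

```text
time_s: 2.52
eef_pos: [0.5809, 0.0557, 0.3008]
eef_rot: [-0.001, -0.707, 0.0, 0.708]
wrist_force: [-0.1, -0.1, -0.4]
opening: 0.999
```

```bash
python3 - <<'E'
from h import *
go(0.632,0.150,0.25,90); o=obs(); print(o['q'].round(2),o['wrist_force'],o['time_s'])
c=shot('wrist'); save(c,'w1'); W=cloud(c); np.savez('pics/w1.npz',W=W,img=c['img'])
from meas import *
blobs(W,0.095,0.13)
E
```

```text
cur [0.5809 0.0557 0.3008] jawyaw -89.9 down [-0.001 -0.002 -1.   ] -> shift before turn [ 0.0505 -0.0944 -0.0513]
   turn [ 0.1  0.1 -0.1]  shift after turn [ 0.0508 -0.0943 -0.0511]
[-0.11  0.16  1.52 -0.    1.47  1.46] [-0.05164648 -0.13266541 -0.36286541] 2.525
px(247,177) n=961 mean=[0.636 0.156 0.106] circ=(0.636,0.151) r=0.033
px(661,293) n=1696 mean=[ 0.553 -0.147  0.117] circ=(0.547,-0.160) r=0.029
px(262,411) n=149 mean=[0.444 0.162 0.097] circ=(0.441,0.165) r=0.014
```

View pics/w1.png

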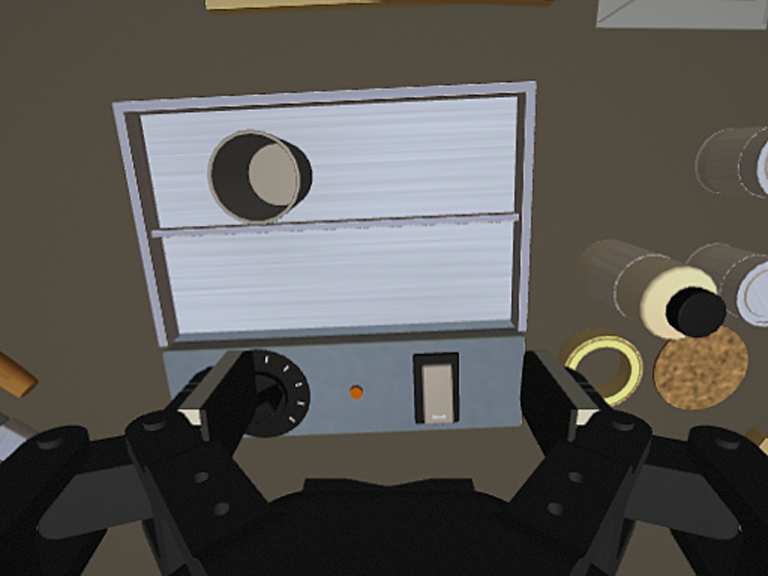

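Emit:
{"api": "drive_tool", "payload": {"increments": [[0, -0.032, -0.018, 0, 0, 0, 1], [0, -0.032, -0.018, 0, 0, 0, 1], [0, -0.0313, -0.0171, 0, 0, 0, 1], [0.045, 0, 0, 0, 0, 0, 1], [0.045, 0, 0, 0, 0, 0, 1], [0.045, 0, 0, 0, 0, 0, 1], [0.045, 0, 0, 0, 0, 0, 1], [0.03, 0, 0, 0, 0, 0, 1], [0.01, 0, 0, 0, 0, 0, 1], [0, 0, 0, 0, 0, 0, 1]]}}

```text
time_s: 3.82
eef_pos: [0.6344, 0.1499, 0.0814]
eef_rot: [-0.0, -0.707, 0.001, 0.707]
wrist_force: [-0.2, -0.1, -0.1]
opening: 1.0
```

Emit:
{"api": "drive_tool", "payload": {"increments": [[0, 0, 0, 0, 0, 0, 0.4], [0, 0, 0, 0, 0, 0, 0.0], [0, 0, 0, 0, 0, 0, -0.5], [0, 0, 0, 0, 0, 0, -1], [0, 0, 0, 0, 0, 0, -1], [0, 0, 0, 0, 0, 0, -1]]}}

```text
time_s: 4.58
eef_pos: [0.6365, 0.1507, 0.0841]
eef_rot: [0.001, 0.709, -0.0, -0.705]
wrist_force: [-0.2, -0.3, 7.5]
opening: 0.756
```

Emit:
{"api": "drive_tool", "payload": {"increments": [[-0.02, 0, 0, 0, 0, 0, -1], [-0.04, 0, 0, 0, 0, 0, -1], [-0.045, 0, 0, 0, 0, 0, -1], [-0.045, 0, 0, 0, 0, 0, -1], [-0.035, 0.02, 0.01, 0, 0, 0, -1], [0, 0.04, 0.02, 0, 0, 0, -1], [0, 0.04, 0.02, 0, 0, 0, -1], [0, 0.04, 0.02, 0, 0, 0, -1], [0, 0.04, 0.02, 0, 0, 0, -1], [0, 0.04, 0.02, 0, 0, 0, -1]]}}

```text
time_s: 5.82
eef_pos: [0.5236, -0.07, 0.268]
eef_rot: [0.001, 0.708, -0.001, -0.707]
wrist_force: [0.2, -0.4, -1.9]
opening: 0.755
```

Emit:
{"api": "drive_tool", "payload": {"increments": [[0, 0.04, 0.02, 0, 0, 0, -1], [0, 0.04, 0.02, 0, 0, 0, -1], [0, 0.04, 0.02, 0, 0, 0, -1], [0, 0.04, 0.02, 0, 0, 0, -1], [0, 0.035, 0.01, 0, 0, 0, -1], [0, 0.01, 0.002, 0, 0, 0, -1], [0, 0, 0, 0, 0, 0, -1], [0, 0, 0, 0, 0, 0, -1]]}}

```text
time_s: 6.82
eef_pos: [0.4328, -0.2729, 0.2671]
eef_rot: [0.001, 0.707, 0.0, -0.707]
wrist_force: [-0.3, 0.4, -0.9]
opening: 0.754
```

```bash
python3 - <<'E'
from h import *
go(0.434,-0.275,0.06,90); o=obs(); print(o['opening'],o['wrist_force'],o['time_s'])
c=shot('wrist'); save(c,'w2')
E
```

```text
cur [ 0.4328 -0.2729  0.2671] jawyaw -89.9 down [ 0.    -0.001 -1.   ] -> shift before turn [ 0.2071  0.0019 -0.0011]
   turn [ 0.1 -0.  -0.1]  shift after turn [ 0.2071  0.0021 -0.0012]
0.753730998199458 [-0.27725307  0.35785039 -0.94188467] 6.825
```

View pics/w2.png

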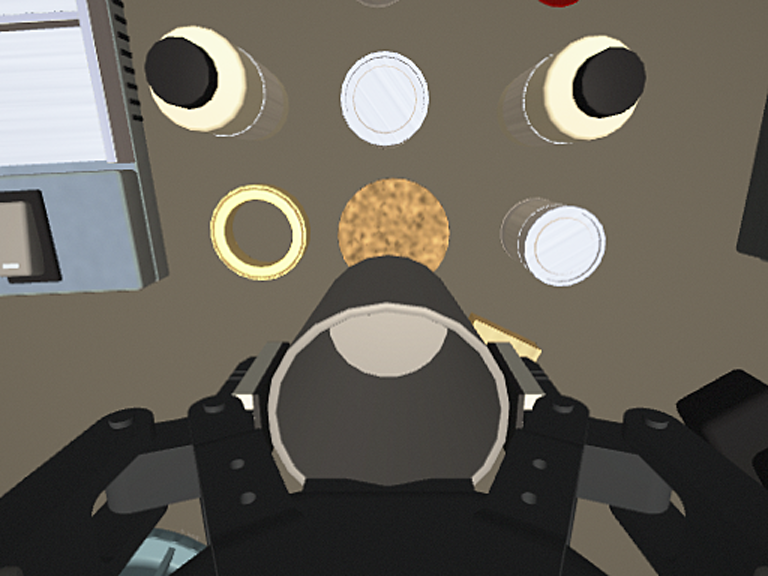

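The wrist view shows the cup held upright between the jaws, with the mat ahead at (393,232). Lowering it now.

Emit:
{"api": "drive_tool", "payload": {"increments": [[0.045, 0.002, -0.001, 0, 0, 0, -1], [0.045, 0, 0, 0, 0, 0, -1], [0.045, 0, 0, 0, 0, 0, -1], [0.045, 0, 0, 0, 0, 0, -1], [0.018, 0, 0, 0, 0, 0, -1], [0.006, 0, 0, 0, 0, 0, -1], [0.002, 0, 0, 0, 0, 0, -1], [0, 0, 0, 0, 0, 0, -1]]}}

```text
time_s: 7.88
eef_pos: [0.4344, -0.2771, 0.0623]
eef_rot: [0.001, 0.708, -0.001, -0.706]
wrist_force: [-0.3, -0.1, -0.8]
opening: 0.757
```

Emit:
{"api": "drive_tool", "payload": {"increments": [[0.002, 0, 0, 0, 0, 0, -1], [0.002, 0, 0, 0, 0, 0, -1], [0.001, 0, 0, 0, 0, 0, -1], [0, 0, 0, 0, 0, 0, -1]]}}

```text
time_s: 8.38
eef_pos: [0.434, -0.2769, 0.0581]
eef_rot: [0.001, 0.707, -0.001, -0.707]
wrist_force: [-5.9, 3.6, 18.0]
opening: 0.758
```

Emit:
{"api": "drive_tool", "payload": {"increments": [[-0.001, 0, 0, 0, 0, 0, 0.55], [0, 0, 0, 0, 0, 0, 0.6], [0, 0, 0, 0, 0, 0, 0.8], [0, 0, 0, 0, 0, 0, 1], [0, 0, 0, 0, 0, 0, 1], [-0.02, 0, 0, 0, 0, 0, 1], [-0.045, 0, 0, 0, 0, 0, 1], [-0.045, 0, 0, 0, 0, 0, 1], [-0.045, 0, 0, 0, 0, 0, 1], [-0.04, 0, 0, 0, 0, 0, 1]]}}

```text
time_s: 9.62
eef_pos: [0.4335, -0.276, 0.2537]
eef_rot: [0.001, 0.707, -0.001, -0.707]
wrist_force: [1.4, -0.1, -0.1]
opening: 1.0
```

```bash
python3 - <<'E'
from meas import *
go(0.544,-0.161,0.10,90); o=obs(); print(o['opening'],o['wrist_force'],o['time_s'])
c=shot('wrist'); save(c,'w3'); W=cloud(c)
print('bottles');blobs(W,0.138,0.15); print('shoulder');blobs(W,0.11,0.13); print('tins/cup');blobs(W,0.068,0.09,box=(0.38,0.72,-0.45,-0.1))
E
```

```text
cur [ 0.4335 -0.276   0.2537] jawyaw -90.0 down [ 0.001 -0.002 -1.   ] -> shift before turn [ 0.1535 -0.1154 -0.1104]
   turn [ 0.  -0.  -0.1]  shift after turn [ 0.1537 -0.115  -0.1105]
1.0002361672561382 [ 1.35266579 -0.07337203 -0.14102303] 9.625
bottles
px(160,68) n=1892 mean=[ 0.546 -0.163  0.144] circ=(0.546,-0.162) r=0.018
px(616,78) n=1864 mean=[ 0.541 -0.391  0.144] circ=(0.541,-0.392) r=0.018
shoulder
px(198,81) n=2246 mean=[ 0.543 -0.173  0.122] circ=(0.546,-0.162) r=0.029
px(578,90) n=2164 mean=[ 0.539 -0.381  0.122] circ=(0.542,-0.392) r=0.029
tins/cup
px(243,102) n=438 mean=[ 0.538 -0.183  0.079] circ=(0.544,-0.167) r=0.029
px(378,96) n=3138 mean=[ 0.542 -0.27   0.073] circ=(0.541,-0.270) r=0.030
px(533,107) n=446 mean=[ 0.534 -0.37   0.079] circ=(0.540,-0.387) r=0.029
px(566,250) n=2453 mean=[ 0.439 -0.404  0.073] circ=(0.439,-0.404) r=0.030
px(389,266) n=864 mean=[ 0.429 -0.277  0.08 ] circ=(0.434,-0.277) r=0.033
```

View pics/w3.png

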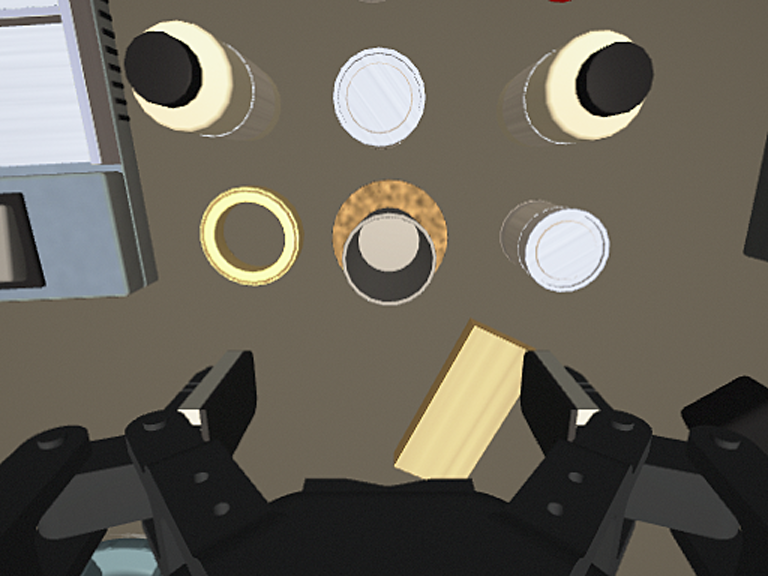

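The cup stands upright on the mat at (389,258), centred about 2 mm off. Next is bottle A at (0.545,-0.162).

Emit:
{"api": "drive_tool", "payload": {"increments": [[0, -0.038, -0.037, 0, 0, 0, 1], [0, -0.038, -0.037, 0, 0, 0, 1], [0, -0.038, -0.0375, 0, 0, 0, 1], [0.03, 0, 0, 0, 0, 0, 1], [0.045, 0, 0, 0, 0, 0, 1], [0.045, 0, 0, 0, 0, 0, 1], [0.026, 0, 0, 0, 0, 0, 1], [0.006, 0, 0, 0, 0, 0, 1], [0, 0, 0, 0, 0, 0, 1]]}}

```text
time_s: 10.8
eef_pos: [0.5452, -0.1624, 0.1]
eef_rot: [0.001, 0.707, -0.001, -0.707]
wrist_force: [0.6, -0.2, 0.6]
opening: 1.0
```

Emit:
{"api": "drive_tool", "payload": {"increments": [[0, 0, 0, 0, 0, 0, 0.4], [0, 0, 0, 0, 0, 0, 0.0], [0, 0, 0, 0, 0, 0, -0.5], [0, 0, 0, 0, 0, 0, -1], [0, 0, 0, 0, 0, 0, -1], [0, 0, 0, 0, 0, 0, -1]]}}

```text
time_s: 11.55
eef_pos: [0.5461, -0.1625, 0.1016]
eef_rot: [0.001, 0.708, -0.001, -0.706]
wrist_force: [-0.4, 2.1, 6.7]
opening: 0.658
```

Emit:
{"api": "drive_tool", "payload": {"increments": [[-0.02, 0, 0, 0, 0, 0, -1], [-0.04, 0, 0, 0, 0, 0, -1], [-0.045, 0, 0, 0, 0, 0, -1], [-0.04, 0, 0, 0, 0, 0, -1], [-0.015, -0.02, -0.005, 0, 0, 0, -1], [0, -0.04, -0.011, 0, 0, 0, -1], [0, -0.04, -0.011, 0, 0, 0, -1], [0, -0.04, -0.011, 0, 0, 0, -1], [0, -0.04, -0.011, 0, 0, 0, -1], [0, -0.04, -0.011, 0, 0, 0, -1]]}}

```text
time_s: 12.8
eef_pos: [0.604, 0.0607, 0.2578]
eef_rot: [-0.001, -0.706, 0.0, 0.708]
wrist_force: [-0.0, 0.6, -3.7]
opening: 0.661
```

Emit:
{"api": "drive_tool", "payload": {"increments": [[0, -0.04, -0.011, 0, 0, 0, -1], [0, -0.04, -0.011, 0, 0, 0, -1], [0, -0.03, -0.008, 0, 0, 0, -1], [0, -0.016, -0.003, 0, 0, 0, -1], [0.03, 0, 0, 0, 0, 0, -1], [0.04, 0, 0, 0, 0, 0, -1], [0.03, 0, 0, 0, 0, 0, -1], [0.018, 0, 0, 0, 0, 0, -1], [0, 0, 0, 0, 0, 0, -1], [0, 0, 0, 0, 0, 0, -1]]}}

```text
time_s: 14.05
eef_pos: [0.6388, 0.1839, 0.1426]
eef_rot: [0.001, 0.708, -0.0, -0.706]
wrist_force: [-0.1, 0.4, -4.8]
opening: 0.661
```

```bash
python3 - <<'E'
from h import *
go(0.639,0.1837,0.1316,90); o=obs(); print(o['opening'],o['wrist_force'],o['time_s'])
c=shot('wrist'); save(c,'w4',1); c=shot('scene'); cv2.imwrite('pics/s4.png',cv2.resize(c['img'][170:280,80:340,::-1],None,fx=3,fy=3))
E
```

```text
cur [0.6388 0.1839 0.1426] jawyaw -90.0 down [ 0.002 -0.002 -1.   ] -> shift before turn [ 0.011   0.0002 -0.0002]
   turn [ 0.  -0.1 -0.1]  shift after turn [ 0.011   0.0002 -0.0002]
0.6606874379036398 [-0.11427766  0.403869   -4.79970987] 14.05
```

View pics/s4.png

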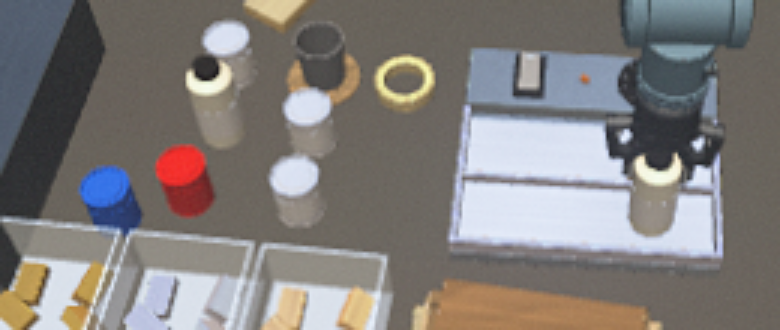

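The scene crop shows bottle A hanging upright above the back bay at (655,195), inside the rim. Lowering it slowly.

Emit:
{"api": "drive_tool", "payload": {"increments": [[0.005, 0, 0, 0, 0, 0, -1], [0.003, 0, 0, 0, 0, 0, -1], [0.002, 0, 0, 0, 0, 0, -1], [0.001, 0, 0, 0, 0, 0, -1], [0, 0, 0, 0, 0, 0, -1]]}}

```text
time_s: 14.78
eef_pos: [0.6383, 0.1839, 0.1317]
eef_rot: [0.001, 0.708, -0.0, -0.707]
wrist_force: [-3.6, 0.2, 4.4]
opening: 0.661
```

Emit:
{"api": "drive_tool", "payload": {"increments": [[0, 0, 0, 0, 0, 0, 0.35], [0, 0, 0, 0, 0, 0, 0.45], [0, 0, 0, 0, 0, 0, 0.7], [0, 0, 0, 0, 0, 0, 1], [0, 0, 0, 0, 0, 0, 1], [-0.02, 0, 0, 0, 0, 0, 1], [-0.04, 0, 0, 0, 0, 0, 1], [-0.045, 0, 0, 0, 0, 0, 1], [-0.045, 0, 0, 0, 0, 0, 1], [0, 0, 0, 0, 0, 0, 1]]}}

```text
time_s: 16.02
eef_pos: [0.6404, 0.1845, 0.2876]
eef_rot: [0.0, 0.711, -0.0, -0.703]
wrist_force: [0.6, 0.3, 0.6]
opening: 0.997
```

```bash
python3 - <<'E'
from meas import *
go(0.541,-0.392,0.10,90); o=obs(); print(o['opening'],o['wrist_force'],o['time_s'])
c=shot('scene'); cv2.imwrite('pics/s5.png',cv2.resize(c['img'][170:280,80:340,::-1],None,fx=3,fy=3)); W=cloud(c); blobs(W,0.165,0.18,20)
E
```

```text
cur [0.6404 0.1845 0.2876] jawyaw -90.0 down [ 0.011 -0.001 -1.   ] -> shift before turn [0.1868 0.5763 0.1018]
   turn [ 0.  -0.6 -0. ]  shift after turn [0.1876 0.5765 0.0994]
0.9972069800759696 [0.61915145 0.28325206 0.56510369] 16.025
px(450,334) n=68 mean=[0.64  0.185 0.174] circ=(0.637,0.187) r=0.020
```

View pics/s5.png

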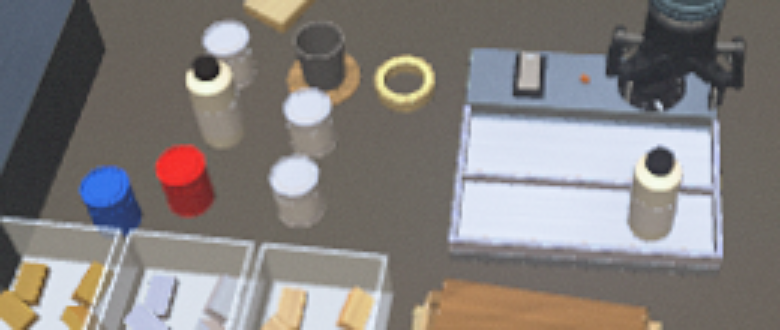

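Bottle A stands upright and released in the back bay, crop (655,195). On to bottle B.

Emit:
{"api": "drive_tool", "payload": {"increments": [[0, 0.044, 0.0076, 0, 0, 0, 1], [0, 0.044, 0.0076, 0, 0, 0, 1], [0, 0.044, 0.0076, 0, 0, 0, 1], [0, 0.044, 0.0076, 0, 0, 0, 1], [0, 0.044, 0.0076, 0, 0, 0, 1], [0, 0.044, 0.0076, 0, 0, 0, 1], [0, 0.044, 0.0076, 0, 0, 0, 1], [0, 0.044, 0.0076, 0, 0, 0, 1], [0, 0.044, 0.0076, 0, 0, 0, 1], [0, 0.044, 0.0076, 0, 0, 0, 1]]}}

```text
time_s: 17.32
eef_pos: [0.561, -0.2569, 0.2799]
eef_rot: [-0.0, -0.707, 0.0, 0.708]
wrist_force: [0.4, -0.0, 0.7]
opening: 1.0
```

Emit:
{"api": "drive_tool", "payload": {"increments": [[0, 0.044, 0.0076, 0, 0, 0, 1], [0, 0.044, 0.0076, 0, 0, 0, 1], [0, 0.044, 0.0076, 0, 0, 0, 1], [0, 0, 0, 0, 0, 0, 1], [0, 0, 0, 0, 0, 0, 1]]}}

```text
time_s: 17.95
eef_pos: [0.5388, -0.3873, 0.2801]
eef_rot: [0.0, -0.707, 0.0, 0.707]
wrist_force: [-0.3, 0.0, 0.6]
opening: 0.998
```

```bash
python3 - <<'E'
from meas import *
go(0.541,-0.392,0.10,90); o=obs(); print(o['opening'],o['wrist_force'],o['time_s'])
E
```

```text
cur [ 0.5388 -0.3873  0.2801] jawyaw -90.0 down [-0.001  0.    -1.   ] -> shift before turn [ 0.1801  0.0047 -0.0024]
   turn [-0.   0.1  0. ]  shift after turn [ 0.1801  0.0047 -0.0022]
0.9979175609135044 [-0.32672696  0.04769394  0.64124666] 17.95
```

Emit:
{"api": "drive_tool", "payload": {"increments": [[0.03, 0.0047, -0.0022, 0, 0, 0, 1], [0.045, 0, 0, 0, 0, 0, 1], [0.045, 0, 0, 0, 0, 0, 1], [0.04, 0, 0, 0, 0, 0, 1], [0.015, 0, 0, 0, 0, 0, 1], [0.005, 0, 0, 0, 0, 0, 1], [0, 0, 0, 0, 0, 0, 0.4], [0, 0, 0, 0, 0, 0, 0.0], [0, 0, 0, 0, 0, 0, -0.5], [0, 0, 0, 0, 0, 0, -1]]}}

```text
time_s: 19.2
eef_pos: [0.5427, -0.3937, 0.1036]
eef_rot: [0.002, 0.708, -0.001, -0.706]
wrist_force: [0.7, 1.6, 6.4]
opening: 0.663
```

Emit:
{"api": "drive_tool", "payload": {"increments": [[0, 0, 0, 0, 0, 0, -1], [0, 0, 0, 0, 0, 0, -1], [0, 0, 0, 0, 0, 0, -1]]}}

```text
time_s: 19.58
eef_pos: [0.5427, -0.3937, 0.1036]
eef_rot: [0.002, 0.708, -0.001, -0.706]
wrist_force: [0.6, 1.8, 6.2]
opening: 0.66
```

Emit:
{"api": "drive_tool", "payload": {"increments": [[-0.02, 0, 0, 0, 0, 0, -1], [-0.04, 0, 0, 0, 0, 0, -1], [-0.045, 0, 0, 0, 0, 0, -1], [-0.04, 0, 0, 0, 0, 0, -1], [-0.02, -0.02, -0.004, 0, 0, 0, -1], [0, -0.04, -0.009, 0, 0, 0, -1], [0, -0.04, -0.009, 0, 0, 0, -1], [0, -0.04, -0.009, 0, 0, 0, -1], [0, -0.04, -0.009, 0, 0, 0, -1], [0, -0.04, -0.009, 0, 0, 0, -1]]}}

```text
time_s: 20.82
eef_pos: [0.5898, -0.1699, 0.2651]
eef_rot: [-0.0, -0.707, -0.0, 0.708]
wrist_force: [0.7, -0.1, -2.9]
opening: 0.661
```

Emit:
{"api": "drive_tool", "payload": {"increments": [[0, -0.04, -0.009, 0, 0, 0, -1], [0, -0.04, -0.009, 0, 0, 0, -1], [0, -0.04, -0.009, 0, 0, 0, -1], [0, -0.04, -0.009, 0, 0, 0, -1], [0, -0.04, -0.009, 0, 0, 0, -1], [0, -0.015, -0.006, 0, 0, 0, -1], [0, 0, 0, 0, 0, 0, -1], [0, 0, 0, 0, 0, 0, -1]]}}

```text
time_s: 21.82
eef_pos: [0.6408, 0.0414, 0.2651]
eef_rot: [-0.001, -0.707, 0.001, 0.707]
wrist_force: [0.8, -0.2, -4.0]
opening: 0.661
```

```bash
python3 - <<'E'
from meas import *
go(0.645,0.0439,0.142,90); o=obs(); print(o['opening'],o['wrist_force'],o['time_s'])
E
```

```text
cur [0.6408 0.0414 0.2651] jawyaw -90.0 down [-0.001 -0.002 -1.   ] -> shift before turn [ 0.1231 -0.0028 -0.0042]
   turn [-0.   0.  -0.1]  shift after turn [ 0.1231 -0.0025 -0.0042]
0.6614084316701373 [ 0.84608108 -0.24411804 -3.98364588] 21.825
```

Emit:
{"api": "drive_tool", "payload": {"increments": [[0.03, -0.0025, -0.004, 0, 0, 0, -1], [0.04, 0, 0, 0, 0, 0, -1], [0.035, 0, 0, 0, 0, 0, -1], [0.018, 0, 0, 0, 0, 0, -1], [0.004, 0, 0, 0, 0, 0, -1], [0.003, 0, 0, 0, 0, 0, -1], [0.001, 0, 0, 0, 0, 0, -1], [0, 0, 0, 0, 0, 0, -1]]}}

```text
time_s: 22.82
eef_pos: [0.6459, 0.0446, 0.1354]
eef_rot: [0.001, 0.708, -0.001, -0.706]
wrist_force: [0.1, 0.8, -3.4]
opening: 0.662
```

Emit:
{"api": "drive_tool", "payload": {"increments": [[0.002, 0, 0, 0, 0, 0, -1], [0.001, 0, 0, 0, 0, 0, -1], [0, 0, 0, 0, 0, 0, -1]]}}

```text
time_s: 23.2
eef_pos: [0.6464, 0.0448, 0.1337]
eef_rot: [0.001, 0.708, -0.001, -0.706]
wrist_force: [-2.4, 1.3, 5.6]
opening: 0.659
```

Emit:
{"api": "drive_tool", "payload": {"increments": [[0, 0, 0, 0, 0, 0, 0.35], [0, 0, 0, 0, 0, 0, 0.45], [0, 0, 0, 0, 0, 0, 0.7], [0, 0, 0, 0, 0, 0, 1], [0, 0, 0, 0, 0, 0, 1], [-0.02, 0, 0, 0, 0, 0, 1], [-0.04, 0, 0, 0, 0, 0, 1], [-0.045, 0, 0, 0, 0, 0, 1], [-0.045, 0, 0, 0, 0, 0, 1], [0, 0, 0, 0, 0, 0, 1]]}}

```text
time_s: 24.45
eef_pos: [0.6479, 0.0447, 0.2887]
eef_rot: [0.001, 0.711, -0.001, -0.703]
wrist_force: [1.1, -0.1, -0.7]
opening: 0.996
```

Emit:
{"api": "drive_tool", "payload": {"increments": [[0, 0.045, 0.02, 0, 0, 0, 1], [0, 0.045, 0.02, 0, 0, 0, 1], [0, 0.045, 0.02, 0, 0, 0, 1], [0, 0.045, 0.02, 0, 0, 0, 1], [0, 0.045, 0.01, 0, 0, 0, 1], [0, 0.045, 0.01, 0, 0, 0, 1], [0, 0, 0, 0, 0, 0, 1], [0, 0, 0, 0, 0, 0, 1]]}}

```text
time_s: 25.45
eef_pos: [0.5452, -0.2247, 0.2817]
eef_rot: [-0.0, -0.707, 0.0, 0.707]
wrist_force: [0.2, 0.6, -0.8]
opening: 0.999
```

```bash
python3 - <<'E'
from meas import *
go(0.541,-0.270,0.04,90); o=obs(); print(o['opening'],o['wrist_force'],o['time_s'])
c=shot('scene'); cv2.imwrite('pics/s6.png',cv2.resize(c['img'][170:280,80:340,::-1],None,fx=3,fy=3)); W=cloud(c); print('bott');blobs(W,0.165,0.18,20); print('t');blobs(W,0.068,0.09,30,box=(0.38,0.72,-0.52,-0.1))
c=shot('wrist'); save(c,'w6'); W=cloud(c);print('w');blobs(W,0.068,0.09,box=(0.38,0.72,-0.52,-0.1))
E
```

```text
cur [ 0.5452 -0.2247  0.2817] jawyaw -90.0 down [-0.    -0.001 -1.   ] -> shift before turn [0.2418 0.0451 0.0042]
   turn [-0.   0.  -0.1]  shift after turn [0.2417 0.0453 0.0042]
0.9994285364512893 [ 0.23611334  0.59515338 -0.80677971] 25.45
bott
px(391,331) n=70 mean=[0.647 0.047 0.174] circ=(0.646,0.046) r=0.017
px(450,334) n=70 mean=[0.64  0.185 0.174] circ=(0.640,0.184) r=0.018
t
px(232,273) n=145 mean=[ 0.439 -0.403  0.075] circ=(0.438,-0.405) r=0.034
px(279,274) n=103 mean=[ 0.431 -0.276  0.078] circ=(0.434,-0.277) r=0.037
px(274,308) n=148 mean=[ 0.541 -0.269  0.074] circ=(0.539,-0.271) r=0.031
px(209,337) n=173 mean=[ 0.648 -0.41   0.074] circ=(0.649,-0.411) r=0.032
px(267,342) n=165 mean=[ 0.648 -0.263  0.074] circ=(0.647,-0.264) r=0.031
px(172,348) n=157 mean=[ 0.691 -0.492  0.073] circ=(0.691,-0.491) r=0.032
w
px(749,50) n=1346 mean=[ 0.689 -0.478  0.073] circ=(0.690,-0.487) r=0.030
px(444,108) n=2599 mean=[ 0.649 -0.264  0.073] circ=(0.649,-0.264) r=0.030
px(643,108) n=2596 mean=[ 0.65  -0.408  0.073] circ=(0.649,-0.408) r=0.031
px(447,256) n=2021 mean=[ 0.541 -0.27   0.073] circ=(0.541,-0.270) r=0.030
px(606,368) n=1241 mean=[ 0.445 -0.407  0.072] circ=(0.440,-0.403) r=0.030
px(452,385) n=871 mean=[ 0.433 -0.278  0.078] circ=(0.435,-0.277) r=0.033
```

View pics/s6.png

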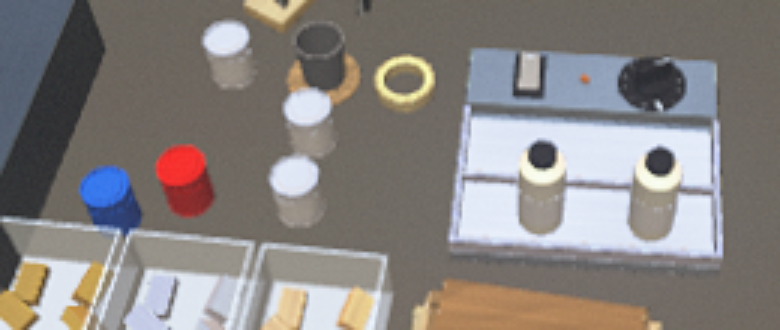

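View pics/w6.png

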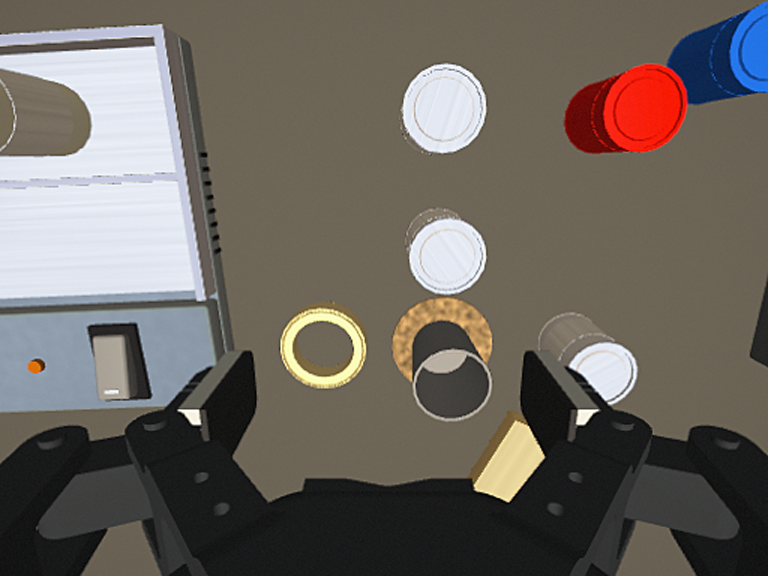

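Both bottles stand upright in the back bay, and the tins haven't moved. In the wrist view:
- **Bare metal tins:** (444,108), (447,256) and (606,370). These fit the description.
- **Look-alikes:** red (645,108) and blue (745,50). I'm leaving these alone.

I'll fetch the farthest metal tin first.

Emit:
{"api": "drive_tool", "payload": {"increments": [[0.02, 0.02, -0.04, 0, 0, 0, 1], [0.02, 0.0193, -0.04, 0, 0, 0, 1], [0.035, 0, -0.0235, 0, 0, 0, 1], [0.045, 0, 0, 0, 0, 0, 1], [0.045, 0, 0, 0, 0, 0, 1], [0.04, 0, 0, 0, 0, 0, 1], [0.025, 0, 0, 0, 0, 0, 1], [0.01, 0, 0, 0, 0, 0, 1], [0, 0, 0, 0, 0, 0, 1]]}}

```text
time_s: 26.68
eef_pos: [0.6491, -0.2639, 0.0417]
eef_rot: [-0.001, -0.707, -0.0, 0.707]
wrist_force: [-0.3, 0.4, 0.4]
opening: 1.005
```

Emit:
{"api": "drive_tool", "payload": {"increments": [[0, 0, 0, 0, 0, 0, 0.4], [0, 0, 0, 0, 0, 0, 0.0], [0, 0, 0, 0, 0, 0, -0.5], [0, 0, 0, 0, 0, 0, -1], [0, 0, 0, 0, 0, 0, -1], [0, 0, 0, 0, 0, 0, -1]]}}

```text
time_s: 27.42
eef_pos: [0.6502, -0.2655, 0.0441]
eef_rot: [0.001, 0.708, -0.001, -0.706]
wrist_force: [0.4, 0.9, 6.3]
opening: 0.689
```

Emit:
{"api": "drive_tool", "payload": {"increments": [[-0.02, 0, 0, 0, 0, 0, -1], [-0.04, 0, 0, 0, 0, 0, -1], [-0.045, 0, 0, 0, 0, 0, -1], [-0.045, 0, 0, 0, 0, 0, -1], [-0.03, -0.02, 0.01, 0, 0, 0, -1], [0, -0.04, 0.012, 0, 0, 0, -1], [0, -0.04, 0.012, 0, 0, 0, -1], [0, -0.04, 0.012, 0, 0, 0, -1], [0, -0.04, 0.012, 0, 0, 0, -1], [0, -0.04, 0.012, 0, 0, 0, -1]]}}

```text
time_s: 28.68
eef_pos: [0.578, -0.0433, 0.2223]
eef_rot: [0.001, 0.707, -0.001, -0.707]
wrist_force: [0.7, 0.7, -3.0]
opening: 0.695
```

Emit:
{"api": "drive_tool", "payload": {"increments": [[0, -0.04, 0.012, 0, 0, 0, -1], [0, -0.04, 0.012, 0, 0, 0, -1], [0, -0.04, 0.012, 0, 0, 0, -1], [0, -0.04, 0.008, 0, 0, 0, -1], [0, -0.04, 0, 0, 0, 0, -1], [0, -0.035, 0, 0, 0, 0, -1], [0, -0.013, 0, 0, 0, 0, -1], [0, 0, 0, 0, 0, 0, -1], [0, 0, 0, 0, 0, 0, -1]]}}

```text
time_s: 29.8
eef_pos: [0.5348, 0.2024, 0.2211]
eef_rot: [-0.001, -0.707, 0.001, 0.707]
wrist_force: [-0.5, 0.1, -2.1]
opening: 0.69
```

```bash
python3 - <<'E'
from meas import *
go(0.5349,0.2042,0.084,90); o=obs(); print(o['opening'],o['wrist_force'],o['time_s'])
E
```

```text
cur [0.5348 0.2024 0.2211] jawyaw -90.0 down [-0.    -0.002 -1.   ] -> shift before turn [ 1.371e-01 -2.100e-03 -1.000e-04]
   turn [-0.   0.  -0.1]  shift after turn [ 1.371e-01 -1.800e-03 -1.000e-04]
0.6902821644686836 [-0.52471714  0.13025804 -2.08398674] 29.8
```

Emit:
{"api": "drive_tool", "payload": {"increments": [[0.03, -0.001, 0, 0, 0, 0, -1], [0.045, 0, 0, 0, 0, 0, -1], [0.037, 0, 0, 0, 0, 0, -1], [0.02, 0, 0, 0, 0, 0, -1], [0.008, 0, 0, 0, 0, 0, -1], [0.003, 0, 0, 0, 0, 0, -1], [0, 0, 0, 0, 0, 0, -1]]}}

```text
time_s: 30.68
eef_pos: [0.5355, 0.204, 0.079]
eef_rot: [0.001, 0.708, -0.001, -0.707]
wrist_force: [0.5, -0.6, -1.1]
opening: 0.689
```

Emit:
{"api": "drive_tool", "payload": {"increments": [[0.003, 0, 0, 0, 0, 0, -1], [0.002, 0, 0, 0, 0, 0, -1], [0.001, 0, 0, 0, 0, 0, -1], [0, 0, 0, 0, 0, 0, -1]]}}

```text
time_s: 31.18
eef_pos: [0.5353, 0.2043, 0.0741]
eef_rot: [0.001, 0.708, -0.0, -0.707]
wrist_force: [-5.1, -1.8, 12.2]
opening: 0.693
```

Emit:
{"api": "drive_tool", "payload": {"increments": [[-0.0005, 0, 0, 0, 0, 0, 0.4], [0, 0, 0, 0, 0, 0, 0.5], [0, 0, 0, 0, 0, 0, 0.7], [0, 0, 0, 0, 0, 0, 0.8], [0, 0, 0, 0, 0, 0, 0.8], [-0.02, 0, 0, 0, 0, 0, 0.8], [-0.04, 0, 0, 0, 0, 0, 1], [-0.045, 0, 0, 0, 0, 0, 1], [-0.045, 0, 0, 0, 0, 0, 1], [0, 0.02, 0, 0, 0, 0, 1]]}}

```text
time_s: 32.42
eef_pos: [0.5372, 0.1854, 0.2272]
eef_rot: [0.001, 0.71, 0.001, -0.704]
wrist_force: [1.3, 0.4, 0.2]
opening: 1.0
```

Emit:
{"api": "drive_tool", "payload": {"increments": [[0, 0.045, 0, 0, 0, 0, 1], [0, 0.045, 0, 0, 0, 0, 1], [0, 0.045, 0, 0, 0, 0, 1], [0, 0.045, 0, 0, 0, 0, 1], [0, 0.045, 0, 0, 0, 0, 1], [0, 0.045, 0, 0, 0, 0, 1], [0, 0.045, 0, 0, 0, 0, 1], [0, 0.045, 0, 0, 0, 0, 1], [0, 0, 0, 0, 0, 0, 1], [0, 0, 0, 0, 0, 0, 1]]}}

```text
time_s: 33.67
eef_pos: [0.534, -0.1753, 0.222]
eef_rot: [0.0, -0.707, 0.0, 0.708]
wrist_force: [0.4, -0.7, 0.4]
opening: 1.0
```

```bash
python3 - <<'E'
from meas import *
go(0.541,-0.270,0.0415,90); o=obs(); print(o['opening'],o['wrist_force'],o['time_s'])
c=shot('scene'); cv2.imwrite('pics/s7.png',cv2.resize(c['img'][170:280,80:340,::-1],None,fx=3,fy=3)); W=cloud(c); print('bott');blobs(W,0.165,0.18,20);print('tin');blobs(W,0.095,0.112,20); print('t');blobs(W,0.068,0.09,30,box=(0.38,0.72,-0.52,-0.1))
c=shot('wrist'); save(c,'w7'); W=cloud(c);print('w');blobs(W,0.068,0.09,box=(0.38,0.72,-0.52,-0.1))
E
```

```text
cur [ 0.534  -0.1753  0.222 ] jawyaw -90.0 down [-0.002 -0.    -1.   ] -> shift before turn [ 0.1805  0.0947 -0.0073]
   turn [-0.   0.1 -0. ]  shift after turn [ 0.1805  0.0947 -0.007 ]
1.0004408922521584 [ 0.39221787 -0.70066384  0.43019695] 33.675
bott
px(182,219) n=26 mean=[ 0.352 -0.544  0.175] circ=(0.356,-0.542) r=0.018
px(391,331) n=73 mean=[0.648 0.047 0.173] circ=(0.645,0.048) r=0.019
px(450,334) n=68 mean=[0.641 0.185 0.175] circ=(0.639,0.186) r=0.019
tin
px(116,340) n=302 mean=[ 0.697 -0.616  0.104] circ=(0.626,-0.661) r=0.213
px(446,287) n=29 mean=[0.438 0.173 0.099] circ=(0.440,0.175) r=0.024
px(456,317) n=171 mean=[0.534 0.204 0.104] circ=(0.534,0.205) r=0.032
px(392,354) n=41 mean=[0.666 0.052 0.104] circ=(0.652,0.048) r=0.028
px(445,358) n=38 mean=[0.662 0.183 0.104] circ=(0.650,0.186) r=0.026
t
px(232,273) n=143 mean=[ 0.439 -0.403  0.074] circ=(0.438,-0.403) r=0.033
px(278,276) n=89 mean=[ 0.436 -0.277  0.078] circ=(0.436,-0.278) r=0.039
px(273,308) n=149 mean=[ 0.54  -0.27   0.074] circ=(0.539,-0.269) r=0.033
px(209,337) n=162 mean=[ 0.648 -0.41   0.075] circ=(0.648,-0.409) r=0.032
px(172,348) n=162 mean=[ 0.692 -0.491  0.073] circ=(0.691,-0.490) r=0.032
w
px(752,84) n=1183 mean=[ 0.646 -0.389  0.072] circ=(0.647,-0.398) r=0.028
px(537,258) n=2976 mean=[ 0.541 -0.271  0.073] circ=(0.540,-0.270) r=0.031
px(710,395) n=2216 mean=[ 0.442 -0.403  0.072] circ=(0.440,-0.404) r=0.031
px(508,413) n=645 mean=[ 0.431 -0.259  0.078] circ=(0.434,-0.274) r=0.033
```

View pics/s7.png

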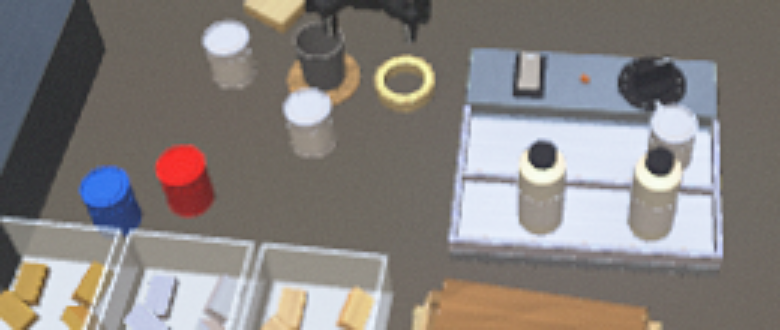

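The first tin stands in the front bay at crop (672,135), top at z 0.104. The other two tins haven't moved. Fetching the tin at (0.540,-0.270).

Emit:
{"api": "drive_tool", "payload": {"increments": [[0, 0.045, -0.003, 0, 0, 0, 1], [0, 0.045, -0.003, 0, 0, 0, 1], [0.025, 0.0045, -0.0005, 0, 0, 0, 1], [0.045, 0, 0, 0, 0, 0, 1], [0.045, 0, 0, 0, 0, 0, 1], [0.04, 0, 0, 0, 0, 0, 1], [0.02, 0, 0, 0, 0, 0, 1], [0.0055, 0, 0, 0, 0, 0, 1], [0, 0, 0, 0, 0, 0, 1]]}}

```text
time_s: 34.9
eef_pos: [0.5422, -0.2706, 0.0439]
eef_rot: [0.001, 0.708, -0.001, -0.707]
wrist_force: [0.7, -0.6, -0.2]
opening: 1.004
```

Emit:
{"api": "drive_tool", "payload": {"increments": [[0, 0, 0, 0, 0, 0, 0.4], [0, 0, 0, 0, 0, 0, 0.0], [0, 0, 0, 0, 0, 0, -0.5], [0, 0, 0, 0, 0, 0, -1], [0, 0, 0, 0, 0, 0, -1], [0, 0, 0, 0, 0, 0, -1]]}}

```text
time_s: 35.65
eef_pos: [0.5426, -0.2711, 0.0448]
eef_rot: [0.001, 0.708, -0.001, -0.706]
wrist_force: [-0.9, 0.2, 6.1]
opening: 0.689
```

Emit:
{"api": "drive_tool", "payload": {"increments": [[-0.02, 0, 0, 0, 0, 0, -1], [-0.04, 0, 0, 0, 0, 0, -1], [-0.045, 0, 0, 0, 0, 0, -1], [-0.045, 0, 0, 0, 0, 0, -1], [-0.01, -0.02, 0, 0, 0, 0, -1], [0, -0.04, 0, 0, 0, 0, -1], [0, -0.04, 0, 0, 0, 0, -1], [0, -0.04, 0, 0, 0, 0, -1], [0, -0.04, 0, 0, 0, 0, -1], [0, -0.04, 0, 0, 0, 0, -1]]}}

```text
time_s: 36.9
eef_pos: [0.5396, -0.0473, 0.2009]
eef_rot: [-0.0, -0.706, -0.0, 0.708]
wrist_force: [0.3, -0.1, -3.2]
opening: 0.693
```

Emit:
{"api": "drive_tool", "payload": {"increments": [[0, -0.04, 0, 0, 0, 0, -1], [0, -0.04, 0, 0, 0, 0, -1], [0, -0.04, 0, 0, 0, 0, -1], [0, -0.025, 0, 0, 0, 0, -1], [0, -0.005, 0, 0, 0, 0, -1], [0, 0, 0, 0, 0, 0, -1], [0, 0, 0, 0, 0, 0, -1]]}}

```text
time_s: 37.78
eef_pos: [0.541, 0.0992, 0.2019]
eef_rot: [-0.001, -0.707, 0.001, 0.707]
wrist_force: [0.2, -0.4, -3.5]
opening: 0.688
```

```bash
python3 - <<'E'
from meas import *
go(0.5395,0.0993,0.079,90); o=obs(); print(o['opening'],o['wrist_force'],o['time_s'])
E
```

```text
cur [0.541  0.0992 0.2019] jawyaw -90.0 down [-0.001 -0.002 -1.   ] -> shift before turn [ 0.1229 -0.0004  0.0014]
   turn [-0.   0.  -0.1]  shift after turn [ 1.229e-01 -1.000e-04  1.500e-03]
0.6878359208949782 [ 0.21860049 -0.42143463 -3.48917177] 37.775
```

Emit:
{"api": "drive_tool", "payload": {"increments": [[0.03, 0, 0.0015, 0, 0, 0, -1], [0.04, 0, 0, 0, 0, 0, -1], [0.033, 0, 0, 0, 0, 0, -1], [0.014, 0, 0, 0, 0, 0, -1], [0.006, 0, 0, 0, 0, 0, -1], [0.003, 0, 0, 0, 0, 0, -1], [0.001, 0, 0, 0, 0, 0, -1], [0, 0, 0, 0, 0, 0, -1]]}}

```text
time_s: 38.78
eef_pos: [0.5403, 0.0997, 0.076]
eef_rot: [0.001, 0.708, -0.0, -0.707]
wrist_force: [-0.2, 0.8, -2.9]
opening: 0.691
```

Emit:
{"api": "drive_tool", "payload": {"increments": [[0.0015, 0, 0, 0, 0, 0, -1], [0.0015, 0, 0, 0, 0, 0, -1], [0, 0, 0, 0, 0, 0, -1]]}}

```text
time_s: 39.15
eef_pos: [0.5404, 0.0998, 0.0748]
eef_rot: [0.001, 0.708, -0.0, -0.707]
wrist_force: [-7.8, 0.2, 15.2]
opening: 0.692
```

Emit:
{"api": "drive_tool", "payload": {"increments": [[-0.001, 0, 0, 0, 0, 0, 0.4], [0, 0, 0, 0, 0, 0, 0.5], [0, 0, 0, 0, 0, 0, 0.7], [0, 0, 0, 0, 0, 0, 0.8], [0, 0, 0, 0, 0, 0, 0.8], [-0.02, 0, 0, 0, 0, 0, 0.8], [-0.04, 0, 0, 0, 0, 0, 1], [-0.045, 0, 0, 0, 0, 0, 1], [-0.045, 0, 0, 0, 0, 0, 1], [0, 0.02, 0.005, 0, 0, 0, 1]]}}

```text
time_s: 40.4
eef_pos: [0.5374, 0.0805, 0.228]
eef_rot: [0.001, 0.71, 0.0, -0.704]
wrist_force: [0.8, -0.5, -1.1]
opening: 0.997
```

Emit:
{"api": "drive_tool", "payload": {"increments": [[0, 0.045, 0.01, 0, 0, 0, 1], [0, 0.045, 0.01, 0, 0, 0, 1], [0, 0.045, 0.01, 0, 0, 0, 1], [0, 0.045, 0.01, 0, 0, 0, 1], [0, 0.045, 0.01, 0, 0, 0, 1], [0, 0.045, 0.01, 0, 0, 0, 1], [0, 0.045, 0.01, 0, 0, 0, 1], [0, 0.045, 0.01, 0, 0, 0, 1], [0, 0.045, 0.01, 0, 0, 0, 1], [0, 0, 0, 0, 0, 0, 1]]}}

```text
time_s: 41.65
eef_pos: [0.4439, -0.3279, 0.2238]
eef_rot: [0.0, -0.707, 0.002, 0.707]
wrist_force: [0.2, -1.1, -0.5]
opening: 1.001
```

```bash
python3 - <<'E'
from meas import *
go(0.440,-0.404,0.0425,90); o=obs(); print(o['opening'],o['wrist_force'],o['time_s'])
c=shot('scene'); cv2.imwrite('pics/s8.png',cv2.resize(c['img'][170:280,80:340,::-1],None,fx=3,fy=3)); W=cloud(c); print('tin');blobs(W,0.095,0.112,20,(0.3,0.7,-0.1,0.3)); print('t');blobs(W,0.068,0.09,30,box=(0.38,0.72,-0.52,-0.1))
c=shot('wrist'); save(c,'w8',1); W=cloud(c);print('w');blobs(W,0.068,0.09,box=(0.38,0.72,-0.52,-0.1))
E
```

```text
cur [ 0.4439 -0.3279  0.2238] jawyaw -90.2 down [-0.    -0.002 -1.   ] -> shift before turn [0.1815 0.0757 0.0036]
   turn [-0.2  0.  -0.1]  shift after turn [0.1813 0.0761 0.0039]
1.0007408435523872 [ 0.18265307 -1.13466622 -0.54284096] 41.65
tin
px(447,286) n=34 mean=[0.436 0.176 0.1  ] circ=(0.436,0.174) r=0.024
px(415,314) n=172 mean=[0.539 0.1   0.104] circ=(0.537,0.100) r=0.033
px(466,314) n=172 mean=[0.523 0.228 0.104] circ=(0.522,0.227) r=0.033
px(390,355) n=43 mean=[0.668 0.047 0.102] circ=(0.657,0.047) r=0.026
px(446,357) n=47 mean=[0.661 0.184 0.105] circ=(0.648,0.184) r=0.028
t
px(232,273) n=143 mean=[ 0.438 -0.404  0.074] circ=(0.438,-0.402) r=0.033
px(279,275) n=106 mean=[ 0.432 -0.276  0.078] circ=(0.433,-0.274) r=0.036
px(209,337) n=172 mean=[ 0.648 -0.409  0.074] circ=(0.650,-0.409) r=0.032
px(172,348) n=154 mean=[ 0.692 -0.492  0.073] circ=(0.690,-0.491) r=0.032
w
px(506,274) n=2861 mean=[ 0.44  -0.404  0.073] circ=(0.439,-0.403) r=0.030
px(306,291) n=1204 mean=[ 0.43  -0.274  0.079] circ=(0.434,-0.277) r=0.033
```

View pics/s8.png

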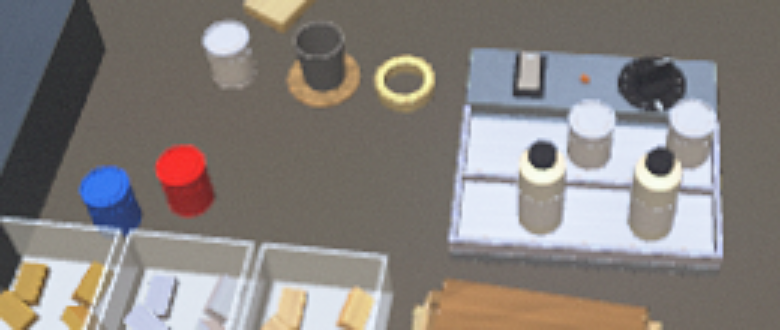

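The tin placed first has been knocked from (0.534,0.204) to (0.522,0.228), but it's still upright and flat in the bay. Bay coordinates are about x -12, y +129 mm, which is within limits. I'll re-check it later. Fetching the last metal tin at (0.440,-0.404).

Emit:
{"api": "drive_tool", "payload": {"increments": [[0, 0.038, 0.002, -0.2, 0, -0.1, 1], [0.02, 0.038, 0.002, 0, 0, 0, 1], [0.045, 0, 0, 0, 0, 0, 1], [0.045, 0, 0, 0, 0, 0, 1], [0.04, 0, 0, 0, 0, 0, 1], [0.022, 0, 0, 0, 0, 0, 1], [0.009, 0, 0, 0, 0, 0, 1], [0, 0, 0, 0, 0, 0, 1]]}}

```text
time_s: 42.75
eef_pos: [0.4415, -0.4002, 0.0431]
eef_rot: [-0.002, -0.707, -0.002, 0.707]
wrist_force: [0.2, -0.4, -0.5]
opening: 1.001
```

Emit:
{"api": "drive_tool", "payload": {"increments": [[0, 0, 0, 0, 0, 0, 0.4], [0, 0, 0, 0, 0, 0, 0.0], [0, 0, 0, 0, 0, 0, -0.5], [0, 0, 0, 0, 0, 0, -1], [0, 0, 0, 0, 0, 0, -1], [0, 0, 0, 0, 0, 0, -1]]}}

```text
time_s: 43.5
eef_pos: [0.442, -0.4024, 0.045]
eef_rot: [0.002, 0.708, 0.0, -0.706]
wrist_force: [-0.4, -0.2, 5.6]
opening: 0.69
```

Emit:
{"api": "drive_tool", "payload": {"increments": [[-0.02, 0, 0, 0, 0, 0, -1], [-0.04, 0, 0, 0, 0, 0, -1], [-0.045, 0, 0, 0, 0, 0, -1], [-0.045, 0, 0, 0, 0, 0, -1], [-0.01, -0.02, -0.006, 0, 0, 0, -1], [0, -0.04, -0.0105, 0, 0, 0, -1], [0, -0.04, -0.0105, 0, 0, 0, -1], [0, -0.04, -0.0105, 0, 0, 0, -1], [0, -0.04, -0.0105, 0, 0, 0, -1], [0, -0.04, -0.0105, 0, 0, 0, -1]]}}

```text
time_s: 44.75
eef_pos: [0.4977, -0.1777, 0.2016]
eef_rot: [-0.001, -0.706, -0.002, 0.708]
wrist_force: [0.1, 0.3, -3.6]
opening: 0.686
```

Emit:
{"api": "drive_tool", "payload": {"increments": [[0, -0.04, -0.0105, 0, 0, 0, -1], [0, -0.04, -0.0105, 0, 0, 0, -1], [0, -0.04, -0.0105, 0, 0, 0, -1], [0, -0.04, -0.0105, 0, 0, 0, -1], [0, -0.02, -0.003, 0, 0, 0, -1], [0, 0, 0, 0, 0, 0, -1], [0, 0, 0, 0, 0, 0, -1]]}}

```text
time_s: 45.62
eef_pos: [0.5421, -0.0005, 0.2022]
eef_rot: [-0.001, -0.707, -0.002, 0.708]
wrist_force: [0.3, -0.1, -3.2]
opening: 0.69
```

```bash
python3 - <<'E'
from meas import *
go(0.5439,-0.0016,0.079,90); o=obs(); print(o['opening'],o['wrist_force'],o['time_s'])
c=shot('scene'); W=cloud(c); print('tin');blobs(W,0.095,0.112,20,(0.48,0.6,-0.1,0.3))
E
```

```text
cur [ 5.421e-01 -5.000e-04  2.022e-01] jawyaw -89.8 down [-0.002  0.    -1.   ] -> shift before turn [ 0.1232  0.0011 -0.002 ]
   turn [0.2 0.1 0. ]  shift after turn [ 0.1232  0.0011 -0.0018]
0.6896614543141815 [ 0.29789124 -0.14583833 -3.17705999] 45.625
tin
px(415,314) n=176 mean=[0.539 0.1   0.103] circ=(0.539,0.101) r=0.033
px(466,314) n=172 mean=[0.522 0.227 0.104] circ=(0.521,0.228) r=0.033
```

Emit:
{"api": "drive_tool", "payload": {"increments": [[0.03, 0.001, -0.0018, 0, 0, 0, -1], [0.04, 0, 0, 0, 0, 0, -1], [0.033, 0, 0, 0, 0, 0, -1], [0.014, 0, 0, 0, 0, 0, -1], [0.006, 0, 0, 0, 0, 0, -1], [0.003, 0, 0, 0, 0, 0, -1], [0.001, 0, 0, 0, 0, 0, -1], [0, 0, 0, 0, 0, 0, -1]]}}

```text
time_s: 46.68
eef_pos: [0.5454, -0.0017, 0.0768]
eef_rot: [0.002, 0.708, 0.001, -0.707]
wrist_force: [0.3, -0.0, -2.5]
opening: 0.686
```

Emit:
{"api": "drive_tool", "payload": {"increments": [[0.0015, 0, 0, 0, 0, 0, -1], [0.0015, 0, 0, 0, 0, 0, -1], [0, 0, 0, 0, 0, 0, -1]]}}

```text
time_s: 47.05
eef_pos: [0.5454, -0.0017, 0.075]
eef_rot: [0.002, 0.707, 0.001, -0.707]
wrist_force: [-5.4, 0.2, 12.4]
opening: 0.692
```

Emit:
{"api": "drive_tool", "payload": {"increments": [[-0.001, 0, 0, 0, 0, 0, 0.4], [0, 0, 0, 0, 0, 0, 0.5], [0, 0, 0, 0, 0, 0, 0.7], [0, 0, 0, 0, 0, 0, 0.8], [0, 0, 0, 0, 0, 0, 0.8], [-0.02, 0, 0, 0, 0, 0, 0.8], [-0.04, 0, 0, 0, 0, 0, 1], [-0.045, 0, 0, 0, 0, 0, 1], [-0.045, 0, 0, 0, 0, 0, 1], [-0.02, 0, 0.02, 0, 0, 0, 1]]}}

```text
time_s: 48.3
eef_pos: [0.5265, -0.0022, 0.2473]
eef_rot: [0.002, 0.709, 0.001, -0.705]
wrist_force: [1.0, 0.6, 0.3]
opening: 1.0
```

Emit:
{"api": "drive_tool", "payload": {"increments": [[0, -0.03, 0.04, 0, 0, 0, 1], [0, -0.03, 0.04, 0, 0, 0, 1], [0, -0.03, 0.04, 0, 0, 0, 1], [0, -0.02, 0.02, 0, 0, 0, 1], [0, 0, 0, 0, 0, 0, 1], [0, 0, 0, 0, 0, 0, 1]]}}

```text
time_s: 49.05
eef_pos: [0.3851, 0.1073, 0.2443]
eef_rot: [0.002, 0.708, 0.001, -0.707]
wrist_force: [0.1, 0.0, -0.2]
opening: 0.999
```

```bash
python3 - <<'E'
from meas import *
go(0.432,0.173,0.08,135); o=obs(); print(o['opening'],o['wrist_force'],o['time_s'])
c=shot('wrist'); save(c,'w9'); W=cloud(c);np.savez('pics/w9.npz',W=W,img=c['img']);print('tins');blobs(W,0.095,0.112,20,(0.48,0.6,-0.1,0.3));print('dialbar');blobs(W,0.09,0.11,20,(0.38,0.48,0.1,0.25));print('switch');blobs(W,0.066,0.09,20,(0.38,0.48,-0.1,0.06));blobs(W,0.165,0.18)
E
```

```text
cur [0.3851 0.1073 0.2443] jawyaw -89.8 down [ 0.001 -0.    -1.   ] -> shift before turn [ 0.1644 -0.0656 -0.047 ]
   turn [-44.8  -0.1  -0. ]  shift after turn [ 0.1643 -0.0133 -0.0796]
0.9989841519832428 [ 0.08128791  0.02646634 -0.19117461] 49.05
tins
px(173,39) n=3706 mean=[0.518 0.227 0.103] circ=(0.522,0.228) r=0.031
px(402,24) n=2158 mean=[0.526 0.1   0.103] circ=(0.537,0.100) r=0.030
px(585,21) n=1990 mean=[ 0.528 -0.001  0.103] circ=(0.538,-0.001) r=0.030
dialbar
px(279,189) n=845 mean=[0.436 0.174 0.098] circ=(0.436,0.175) r=0.025
switch
px(533,177) n=1593 mean=[0.443 0.011 0.072] circ=(0.443,0.010) r=0.030
```

View pics/w9.png

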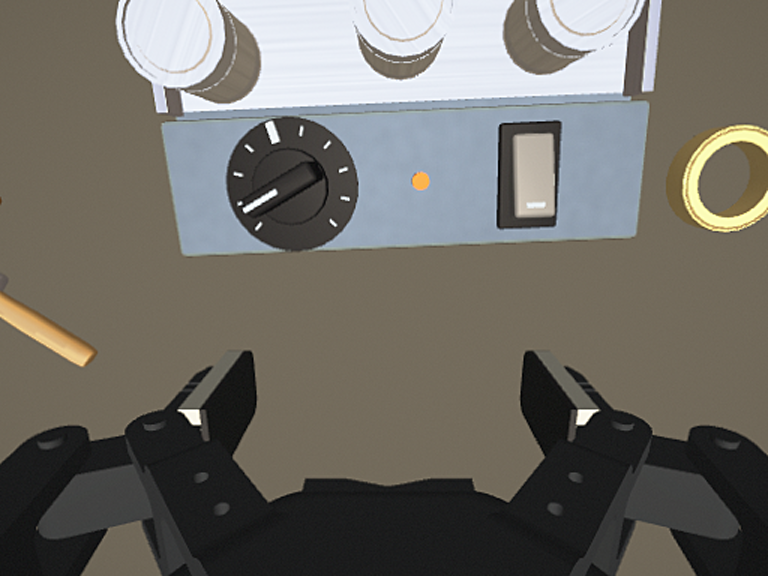

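```bash
cat > dial.py <<'E'
from h import *
def dial(W,img):
    m=(np.abs(W[...,0]-0.436)<0.04)&(np.abs(W[...,1]-0.174)<0.04)&(W[...,2]>0.094)&(W[...,2]<0.106)
    P=W[m][:,:2]; r=cv2.minAreaRect(P.astype(np.float32)); print('bar n',len(P),'rect',r, 'z',np.median(W[m][:,2]))
    c=np.array(r[0]); 
    w=m&(img.min(-1)>150); Q=W[w][:,:2]; 
    u,s,v=np.linalg.svd(P-P.mean(0)); d=v[0]
    if len(Q):
        if d@(Q.mean(0)-c)<0: d=-d
        uq=np.linalg.svd(Q-Q.mean(0))[2][0]; uq=uq if uq@d>0 else -uq
        print('line n',len(Q),'ang',np.degrees(np.arctan2(uq[1],uq[0])), 'ctr->line', np.degrees(np.arctan2(*(Q.mean(0)-c)[::-1])))
    a=np.degrees(np.arctan2(d[1],d[0])); print('ptr ang',a,'joint rad',np.radians((137.5-a)%360))
if __name__=='__main__':
    d=np.load('pics/w9.npz'); dial(d['W'],d['img'])
E
python3 dial.py
```

```text
bar n 827 rect ((0.4352797865867615, 0.17515763640403748), (0.014126903377473354, 0.050023846328258514), 30.224592208862305) z 0.09809359641394366
line n 102 ang 120.3143271986814 ctr->line 118.99670404043032
ptr ang 120.15118674072309 joint rad 0.30279391268803074
```

Emit:
{"api": "drive_tool", "payload": {"increments": [[0, 0, 0, -10, 0, 0, 0.5], [0, 0, 0, -10, 0, 0, -0.1], [0, 0, 0, -10, 0, 0, -0.1], [0, 0, 0, -10, 0, 0, -0.1], [0, 0, 0, -10, 0, 0, -0.1], [0, 0, 0, -10, 0, 0, -0.1], [0, 0, 0, -10, 0, 0, -0.1], [0, 0, 0, -10, 0, 0, -0.1], [0, 0, 0, -10, 0, 0, -0.1], [0, 0, 0, -10, 0, 0, -0.1]]}}

```text
time_s: 50.35
eef_pos: [0.3852, 0.1068, 0.2439]
eef_rot: [0.543, 0.452, 0.544, -0.452]
wrist_force: [-0.3, -0.1, 0.1]
opening: 0.451
```

Emit:
{"api": "drive_tool", "payload": {"increments": [[0, 0, 0, -10, 0, 0, -0.1], [0, 0, 0, -10, 0, 0, -0.1], [0, 0, 0, 0, 0, 0, -0.1], [0, 0, 0, 0, 0, 0, -0.1]]}}

```text
time_s: 50.85
eef_pos: [0.3848, 0.1073, 0.2439]
eef_rot: [0.612, 0.354, 0.612, -0.354]
wrist_force: [0.1, -0.7, 0.2]
opening: 0.448
```

```bash
python3 - <<'E'
from h import *
go(0.4353,0.1752,0.083,30.15); o=obs(); print(o['opening'],o['q'].round(2),o['time_s'])
E
```

```text
cur [0.3848 0.1073 0.2439] jawyaw 30.0 down [-0. -0. -1.] -> shift before turn [ 0.1609  0.0777 -0.0336]
   turn [-0.2 -0.   0. ]  shift after turn [ 0.1609  0.0778 -0.0334]
0.4479077362969534 [-0.03 -0.24  2.02 -0.    1.37 -0.55] 50.85
```

Emit:
{"api": "drive_tool", "payload": {"increments": [[0, 0.039, -0.017, 0, 0, 0, -0.1], [0, 0.0388, -0.0166, 0, 0, 0, -0.1], [0.03, 0, 0, 0, 0, 0, -0.1], [0.045, 0, 0, 0, 0, 0, -0.1], [0.04, 0, 0, 0, 0, 0, -0.1], [0.025, 0, 0, 0, 0, 0, -0.1], [0.011, 0, 0, 0, 0, 0, -0.1], [0.006, 0, 0, 0, 0, 0, -0.1], [0, 0, 0, 0, 0, 0, -0.1], [0, 0, 0, 0, 0, 0, -0.1]]}}

```text
time_s: 52.1
eef_pos: [0.4355, 0.176, 0.088]
eef_rot: [0.614, 0.353, 0.612, -0.352]
wrist_force: [0.9, -0.0, -1.4]
opening: 0.447
```

```bash
python3 - <<'E'
from h import *
go(0.4353,0.1752,0.083,30.15); o=obs(); print(o['opening'],o['wrist_force'],o['time_s'])
c=shot('wrist'); save(c,'w10')
E
```

```text
cur [0.4355 0.176  0.088 ] jawyaw 30.2 down [ 0.002  0.    -1.   ] -> shift before turn [ 0.005  -0.0006  0.0006]
   turn [ 0.1  0.  -0.1]  shift after turn [ 0.005  -0.0006  0.0006]
0.44742693636294 [ 0.94893181 -0.00861916 -1.38063862] 52.1
```

View pics/w10.png

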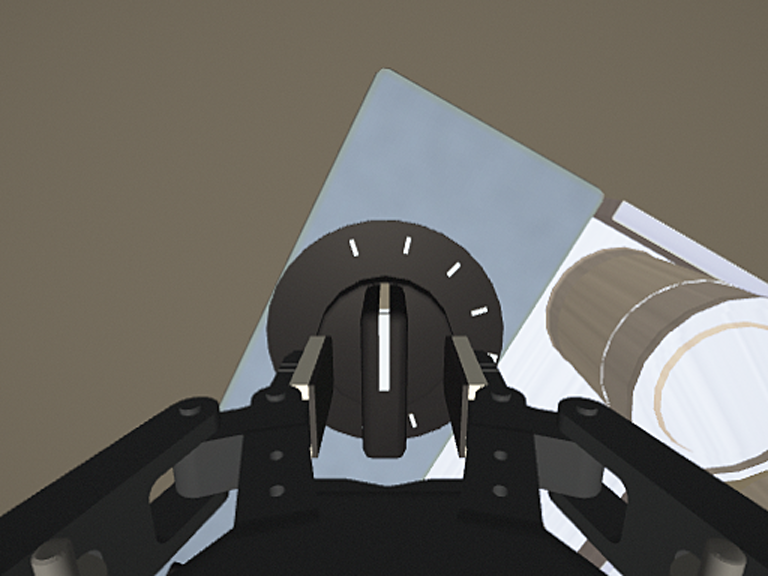

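The wrist view shows the jaws straddling the dial bar (385,370) squarely. Closing on it.

Emit:
{"api": "drive_tool", "payload": {"increments": [[0.002, 0, 0, 0, 0, 0, -0.3], [0, 0, 0, 0, 0, 0, -0.6], [0, 0, 0, 0, 0, 0, -0.8], [0, 0, 0, 0, 0, 0, -1], [0, 0, 0, 0, 0, 0, -1], [0, 0, 0, 0, 0, 0, -1]]}}

```text
time_s: 52.9
eef_pos: [0.4344, 0.1757, 0.0853]
eef_rot: [0.613, 0.352, 0.613, -0.353]
wrist_force: [-2.9, -1.4, 4.8]
opening: 0.151
```

Emit:
{"api": "drive_tool", "payload": {"increments": [[0, 0, 0, 5, 0, 0, -1], [0, 0, 0, 8.5, 0, 0, -1], [0, 0, 0, 8.5, 0, 0, -1], [0, 0, 0, 8.5, 0, 0, -1], [0, 0, 0, 8.5, 0, 0, -1], [0, 0, 0, 8.5, 0, 0, -1], [0, 0, 0, 8.5, 0, 0, -1], [0, 0, 0, 8.5, 0, 0, -1], [0, 0, 0, 8.5, 0, 0, -1], [0, 0, 0, 8.5, 0, 0, -1]]}}

```text
time_s: 54.15
eef_pos: [0.4352, 0.1755, 0.0853]
eef_rot: [0.233, 0.668, 0.232, -0.667]
wrist_force: [-1.0, -2.1, 1.7]
opening: 0.154
```

Emit:
{"api": "drive_tool", "payload": {"increments": [[0, 0, 0, 8.5, 0, 0, -1], [0, 0, 0, 8.5, 0, 0, -1], [0, 0, 0, 4.2, 0, 0, -1], [0, 0, 0, 0, 0, 0, -1], [0, 0, 0, 0, 0, 0, -1]]}}

```text
time_s: 54.78
eef_pos: [0.4353, 0.1753, 0.0853]
eef_rot: [0.109, 0.699, 0.108, -0.698]
wrist_force: [0.9, -4.6, 2.8]
opening: 0.151
```

```bash
python3 - <<'E'
from h import *
go(0.4353,0.1752,0.083,-72.5); o=obs(); print(o['opening'],o['wrist_force'],o['torque'],o['time_s'])
c=shot('wrist'); save(c,'w11')
E
```

```text
cur [0.4353 0.1753 0.0853] jawyaw -72.4 down [ 0.001 -0.001 -1.   ] -> shift before turn [0.0023 0.0001 0.    ]
   turn [ 0.1 -0.  -0.1]  shift after turn [0.0023 0.0001 0.    ]
0.15059322605376585 [ 0.89619107 -4.59204047  2.81167403] [-0.96905242 -0.09737103  0.02777585] 54.775
```

View pics/w11.png

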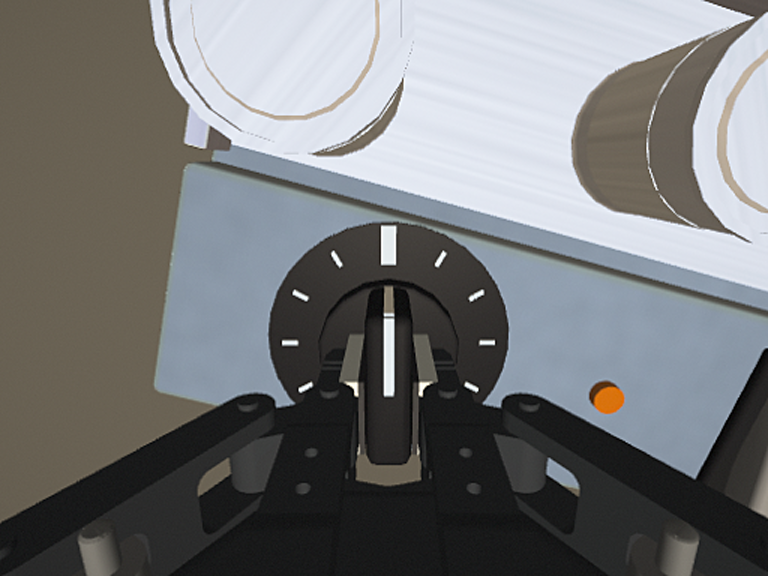

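The pointer at (388,350) lines up with the broad mark (388,245). Releasing and backing off upward.

Emit:
{"api": "drive_tool", "payload": {"increments": [[0, 0, 0, 0, 0, 0, -0.5], [0, 0, 0, 0, 0, 0, -0.2], [0, 0, 0, 0, 0, 0, -0.1], [-0.02, 0, 0, 0, 0, 0, -0.1], [-0.04, 0, 0, 0, 0, 0, -0.1], [-0.045, 0, 0, 0, 0, 0, -0.3], [-0.045, 0, 0, 0, 0, 0, -0.6], [0, 0.02, 0.03, -8.7, 0, 0, -1], [0, 0.02, 0.03, -8.7, 0, 0, -1], [0, 0, 0, 0, 0, 0, -1]]}}

```text
time_s: 56.08
eef_pos: [0.3932, 0.1157, 0.235]
eef_rot: [0.212, 0.675, 0.212, -0.675]
wrist_force: [0.2, 0.2, -0.5]
opening: 0.002
```

```bash
python3 - <<'E'
from meas import *
from dial import dial
o=obs(); print(o['opening'],o['wrist_force'],o['time_s'])
c=shot('wrist'); save(c,'w12'); W=cloud(c);np.savez('pics/w12.npz',W=W,img=c['img']); dial(W,c['img'])
D=W[...,:2]-[0.544,0.0995]; a=np.radians(2.5); tx=D[...,0]*np.cos(a)+D[...,1]*np.sin(a); ty=-D[...,0]*np.sin(a)+D[...,1]*np.cos(a)
m=(W[...,2]>0.061)&(W[...,2]<0.09)&(tx<-0.06)&(tx>-0.155)&(ty<-0.03)
print('switch y',np.percentile(ty[m],[1,50,99]))
for x in np.arange(-0.150,-0.06,0.006):
    k=m&(np.abs(tx-x)<0.003); print(round(x,3),k.sum(),W[k][:,2].mean().round(4) if k.sum() else None, np.percentile(ty[k],[5,95]).round(3) if k.sum() else None)
go(0.41,0.01,0.12,None)
E
```

```text
0.0017903064074420174 [ 0.16782651  0.18442686 -0.48019052] 56.075
bar n 925 rect ((0.43557503819465637, 0.1750621646642685), (0.05073505640029907, 0.014129828661680222), 17.558347702026367) z 0.09804453344719022
line n 104 ang 17.503872607983567 ctr->line 17.587071453761595
ptr ang 17.701950725245002 joint rad 2.09087039731088
switch y [-0.09821454 -0.08177187 -0.06680453]
-0.15 0 None None
-0.144 0 None None
-0.138 13 0.0614 [-0.094 -0.067]
-0.132 75 0.0729 [-0.095 -0.071]
-0.126 175 0.0747 [-0.095 -0.071]
-0.12 175 0.0738 [-0.096 -0.071]
-0.114 179 0.0727 [-0.096 -0.071]
-0.108 176 0.0717 [-0.096 -0.071]
-0.102 169 0.0707 [-0.096 -0.071]
-0.096 173 0.0695 [-0.096 -0.071]
-0.09 166 0.0685 [-0.096 -0.071]
-0.084 170 0.0674 [-0.096 -0.071]
-0.078 117 0.0659 [-0.098 -0.071]
-0.072 23 0.0614 [-0.103 -0.065]
-0.066 0 None None
cur [0.394  0.1163 0.2352] jawyaw -55.3 down [ 0.001  0.    -1.   ] -> shift before turn [0.1152 0.0965 0.0476]
```

View pics/w12.png

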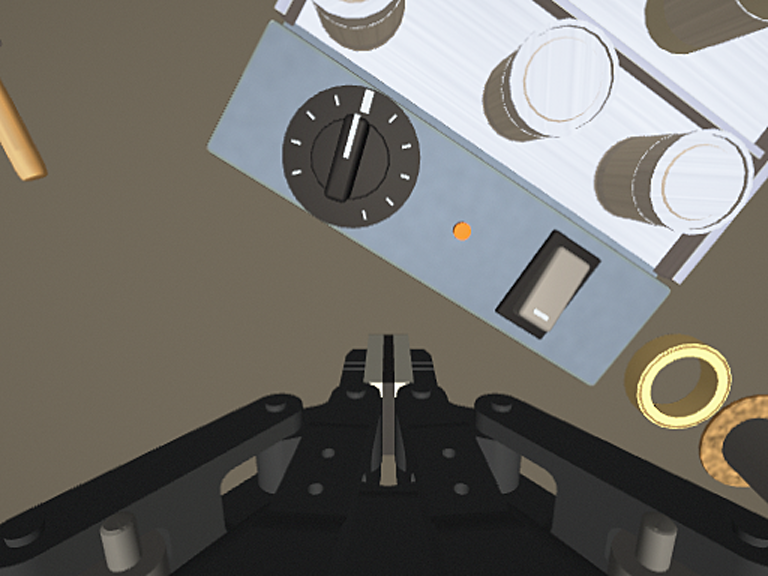

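The dial reads 2.091 rad from the image, and its pointer (352,135) is at the broad mark. Turning the tool square to the tray, then going to the switch at (550,290).

Emit:
{"api": "drive_tool", "payload": {"increments": [[0, 0.02, 0, 8, 0, 0, -1], [0, 0.02, 0, 8, 0, 0, -1], [0, 0.02, 0, 8, 0, 0, -1], [0, 0.02, 0, 8, 0, 0, -1], [0, 0, 0, 0, 0, 0, -1], [0, 0, 0, 0, 0, 0, -1]]}}

```text
time_s: 56.88
eef_pos: [0.4249, 0.0446, 0.2349]
eef_rot: [-0.018, -0.707, -0.019, 0.707]
wrist_force: [-0.0, 0.3, -0.5]
opening: -0.002
```

```bash
python3 - <<'E'
from h import *
go(0.4237,0.0107,0.105,-87.5)
E
```

```text
cur [0.4249 0.0446 0.2349] jawyaw -87.0 down [-0.     0.001 -1.   ] -> shift before turn [0.1298 0.0339 0.003 ]
   turn [0.5 0.  0. ]  shift after turn [0.1299 0.0338 0.0027]
```

Emit:
{"api": "drive_tool", "payload": {"increments": [[0.01, 0.034, 0.003, 0, 0, 0, -1], [0.045, 0, 0, 0, 0, 0, -1], [0.04, 0, 0, 0, 0, 0, -1], [0.025, 0, 0, 0, 0, 0, -1], [0.01, 0, 0, 0, 0, 0, -1], [0, 0, 0, 0, 0, 0, -1], [0, 0, 0, 0, 0, 0, -1]]}}

```text
time_s: 57.75
eef_pos: [0.4246, 0.0097, 0.1062]
eef_rot: [0.018, 0.708, 0.018, -0.706]
wrist_force: [0.1, -1.0, -0.2]
opening: 0.001
```

```bash
python3 - <<'E'
from h import *
go(0.4237,0.0107,0.09,-87.5)
c=shot('wrist'); save(c,'w13')
E
```

```text
cur [0.4246 0.0097 0.1062] jawyaw -87.0 down [ 0.002 -0.    -1.   ] -> shift before turn [ 0.0162 -0.001   0.0009]
   turn [ 0.5 -0.1 -0. ]  shift after turn [ 0.0162 -0.001   0.0008]
```

View pics/w13.png

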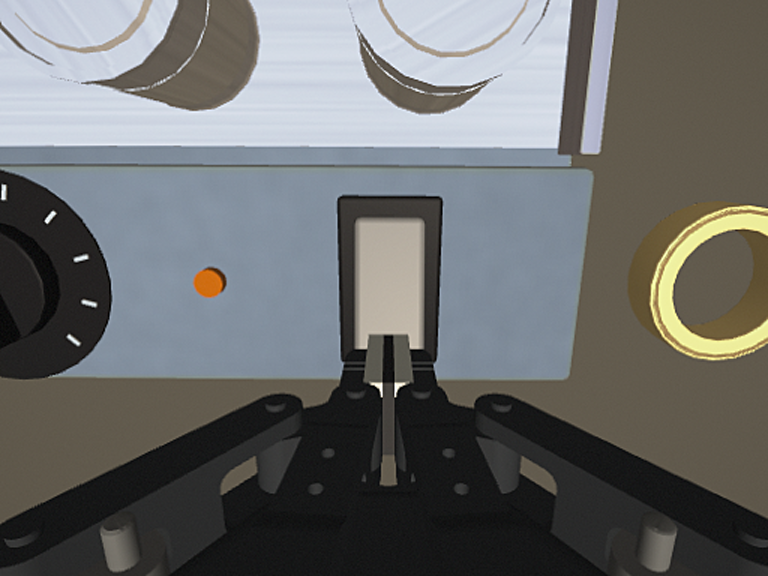

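The closed fingers are over the near end of the rocker (388,345). Pressing in small steps.

Emit:
{"api": "drive_tool", "payload": {"increments": [[0.008, 0, 0, 0, 0, 0, -1], [0.005, 0, 0, 0, 0, 0, -1], [0.003, 0, 0, 0, 0, 0, -1], [0, 0, 0, 0, 0, 0, -1]]}}

```text
time_s: 58.3
eef_pos: [0.4233, 0.0097, 0.0887]
eef_rot: [-0.018, -0.707, -0.018, 0.707]
wrist_force: [0.3, 1.2, -0.7]
opening: 0.004
```

Emit:
{"api": "drive_tool", "payload": {"increments": [[0.003, 0, 0, 0, 0, 0, -1], [0.002, 0, 0, 0, 0, 0, -1], [0, 0, 0, 0, 0, 0, -1]]}}

```text
time_s: 58.68
eef_pos: [0.4236, 0.0097, 0.0839]
eef_rot: [0.018, 0.707, 0.018, -0.707]
wrist_force: [0.2, 1.3, 0.2]
opening: -0.001
```

Emit:
{"api": "drive_tool", "payload": {"increments": [[0.002, 0, 0, 0, 0, 0, -1], [0.002, 0, 0, 0, 0, 0, -1], [0, 0, 0, 0, 0, 0, -1]]}}

```text
time_s: 59.05
eef_pos: [0.4229, 0.0096, 0.0811]
eef_rot: [-0.018, -0.706, -0.018, 0.708]
wrist_force: [-12.1, 1.1, 20.6]
opening: 0.004
```

Emit:
{"api": "drive_tool", "payload": {"increments": [[0.002, 0, 0, 0, 0, 0, -1], [0, 0, 0, 0, 0, 0, -1]]}}

```text
time_s: 59.3
eef_pos: [0.423, 0.0096, 0.0807]
eef_rot: [-0.019, -0.706, -0.018, 0.708]
wrist_force: [-20.4, 1.2, 43.3]
opening: 0.002
```

Emit:
{"api": "drive_tool", "payload": {"increments": [[-0.005, 0, 0, 0, 0, 0, -1], [-0.03, 0, 0, 0, 0, 0, -1], [-0.045, 0, 0, 0, 0, 0, -1], [-0.045, 0, 0.02, 0, 0, 0, -1], [0, 0, 0.04, 0, 0, 0, -1], [0, 0, 0, 0, 0, 0, -1]]}}

```text
time_s: 60.05
eef_pos: [0.3624, 0.0068, 0.2032]
eef_rot: [0.018, 0.707, 0.018, -0.706]
wrist_force: [0.0, 1.1, 0.6]
opening: 0.0
```

```bash
cat > fin.py <<'E'
from meas import *
from dial import dial
import sys
n=sys.argv[1]
o=obs(); print(o['opening'],o['eef_pos'],o['wrist_force'],o['time_s'])
c=shot('wrist'); save(c,'w'+n); W=cloud(c); dial(W,c['img'])
D=W[...,:2]-[0.544,0.0995]; a=np.radians(2.5); tx=D[...,0]*np.cos(a)+D[...,1]*np.sin(a); ty=-D[...,0]*np.sin(a)+D[...,1]*np.cos(a)
m=(W[...,2]>0.061)&(W[...,2]<0.09)&(tx<-0.06)&(tx>-0.155)&(ty<-0.07)&(ty>-0.097)
for x in np.arange(-0.138,-0.06,0.01):
    k=m&(np.abs(tx-x)<0.003); print(round(x,3),k.sum(),W[k][:,2].mean().round(4) if k.sum() else None)
c=shot('scene'); W=cloud(c); cv2.imwrite('pics/s'+n+'.png',cv2.resize(c['img'][170:280,80:340,::-1],None,fx=3,fy=3))
print('tins');blobs(W,0.095,0.112,20,(0.48,0.6,-0.1,0.3));print('bott');blobs(W,0.165,0.18,20,(0.58,0.7,-0.1,0.3)); print('cup');blobs(W,0.068,0.09,30,box=(0.38,0.5,-0.35,-0.2))
E
python3 fin.py 14
```

```text
0.00017492522379908683 [0.36243658 0.00684748 0.20316358] [0.02360524 1.07755498 0.57986191] 60.05
bar n 1325 rect ((0.43617546558380127, 0.17437657713890076), (0.050894517451524734, 0.015036910772323608), 18.009157180786133) z 0.09800954877580256
line n 155 ang 17.26114584936762 ctr->line 21.226262038387947
ptr ang 17.289079824871504 joint rad 2.0980763539080707
-0.138 30 0.0613
-0.128 205 0.0679
-0.118 235 0.0697
-0.108 220 0.0717
-0.098 250 0.0737
-0.088 254 0.0757
-0.078 112 0.0751
-0.068 7 0.0612
tins
px(376,311) n=170 mean=[ 0.542 -0.001  0.103] circ=(0.540,-0.002) r=0.033
px(415,314) n=172 mean=[0.539 0.1   0.104] circ=(0.536,0.100) r=0.032
px(466,314) n=170 mean=[0.523 0.228 0.104] circ=(0.521,0.228) r=0.033
bott
px(391,331) n=71 mean=[0.648 0.047 0.174] circ=(0.646,0.046) r=0.018
px(450,334) n=70 mean=[0.64  0.185 0.174] circ=(0.639,0.186) r=0.019
cup
px(279,275) n=102 mean=[ 0.431 -0.277  0.078] circ=(0.432,-0.275) r=0.038
```

View pics/w14.png

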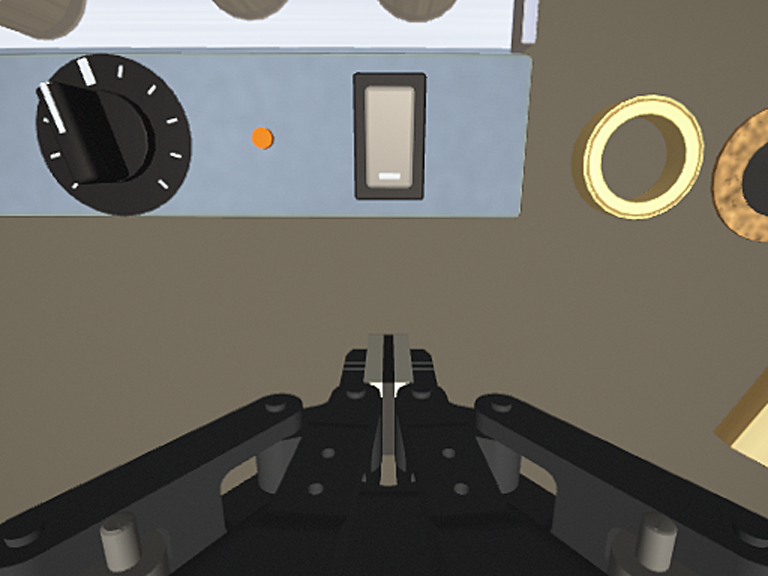

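View pics/s14.png

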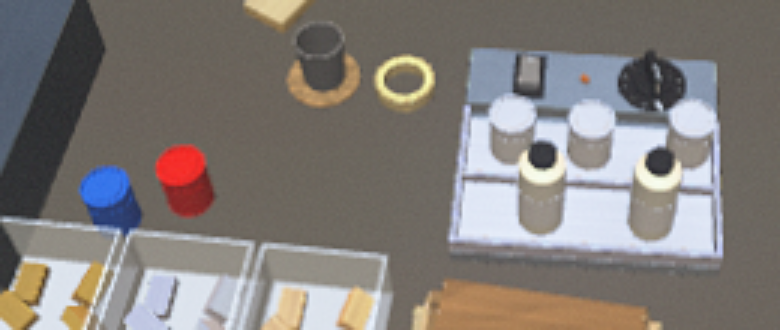

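```bash
python3 -c "
from h import *
print(hand_in())"
```

```text
the job is handed in; nothing more can be done
None
```

The job is done and handed in at about 60 s on the robot's clock. I moved the cup to the mat, set both bottles in the back bay (only two were there), then all three metal tins in the front bay. I then set the dial and pressed the switch. I left the blue and red look-alikes, the tape, the tools and the offcut alone.

The last camera checks before hand-in showed:
- **Cup:** upright, about 2 mm from the mat's centre.
- **Bottles:** both upright on the back bay floor, with their tops at 174 mm.
- **Tins:** all three upright on the front bay floor, with their tops at 104 mm.
- **Dial:** 2.09–2.10 rad, with the pointer on the broad mark.
- **Switch:** the rocker tilts about 0.2 rad towards the near end, against about 0.17 rad the other way before. That is about 0.37 rad of travel, so it reads as on.
- **Robot:** clear of everything.

Two things did not go exactly to plan:
- **Shifted tin:** the first tin I placed was later found about 27 mm from where I set it down. It rests near the bay's left wall, about 129 mm sideways (limit 140) and 12 mm off the middle line (limit 30). I left it there.
- **Switch force:** the press peaked at about 43 N through the fingertips, much more than the 6 N needed, because the rocker had already bottomed out.

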